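# Load the cheese slicing bed and cam-lock its clamp at the length mark

### The arm

A 6-joint arm with a two-finger parallel gripper is mounted at the origin on the work surface; the furniture and walls round the work are solid. World frame = base frame: x ahead of the robot, y to its left, z up, the work surface at z = 0. Lengths are in m, angles in rad, forces in N, time in s.
With the tool pointing down it reaches from about 0.275 to 0.825 m from the base axis. Payload 4.9 kg.
Tool frame: the origin (TCP) lies at the very end of the fingers, on their centre line; the grasp point (between the pads) lies env.hold_point_z behind it (env.hold_point_z is the distance from the TCP to the grasp point, in m); x points along the fingers, z is the direction in which the jaws open and shut, and the axes are right-handed (so a half turn about x gives the same grasp; the last joint's range is limited). The gripper opens to 85 mm and grips with 20 to 120 N. Pads are 22 mm wide; open, the fingers measure 114 mm over their backs; the gripper's body (76 mm by 85 mm) begins 54 mm behind the grasp point. The pads swing forward as they close: fully open they stand 13 mm farther back than shut.
Start: joints at [0.977, 0.326, -0.193, 1.052, 0, 1.437], TCP at [0.244, 0.493, 0.231] pointing down, gripper open.
Joint ranges: [-2.65, 2.65], [-0.97, 1.79], [-1.3, 1.35], [-1.93, 2.1], [-1.47, 1.37], [-3.14, 3.14]. Speed limits (rad/s): [2.57, 2.57, 3.14, 3.14, 3.14, 3.14].

### API

Orientations are given as a unit quaternion [x, y, z, w].
In Python, from station import env, optics, finder gives the robot as it stands.
- The arm moves only by the tool apply_moves, never from a script. Its argument "commands" is text: rows parted by semicolons, each of 7 numbers parted by spaces: the shift along the tool's x, y, z in m, then the turn, a rotation vector about the tool's x, y, z in degrees, then the opening, from 0 (shut) to 1 (fully open). In form: x y z ax ay az grip; .... A call has 1 to 20 rows; each row is the pose to reach, as a shift and turn from the pose measured when the call began, along the tool's axes at that moment; what a row does not reach only later rows make up. A row lasts 1/8 s, in which the tool goes at most 62.5 mm and 10.7 degrees, less where a joint would pass 70% of its speed; a pose out of reach is approached as far as the arm can. A call with a gripper value outside its range is refused whole. The fingers move at their own pace and stop on an object; "force" is the grip in N (left out, the last holds). Time passes only in rows, so rows that repeat a pose let the fingers close. It gives the time, the measured TCP pose, the force and the opening at its end, in the units of the state.
- env.observe(): the state, without advancing time (a new reading comes with each control period).
- optics.capture(name): name is "side" or "top" or "wrist"; returns the picture (420x560x3 uint8, red, green, blue); there is no depth.
- optics.calibration(name): a dict with "fx", "fy", "cx", "cy" (pixels), "R" (3x3) and "t" (3): a world point X has camera coordinates R X + t. Camera axes: x right, y down, z forward; pixel columns grow to the right and rows downward; lengths in m; the calibration is good to about 2 mm. The wrist camera is an equidistant fisheye: a pixel r from the principal point sees the ray r / f radians off the axis. A picture is of the moment at which its call begins: read the wrist's pose just before it. calibration takes no time and is no camera call; for the wrist camera it gives the pose at the moment of the call.
- env.close_job(): hands the job in, once; it reports no verdict.
Trained networks look in the newest picture that a camera, given by its name, has taken for a name from the list of things; names that differ only in an ending like _2 or _b are one class to them, and where a whole thing is asked for, a point or a joint stands for the part that bears it (a point fixed in the world has none). Each returns a list of dicts, best first, with "score" (0 to 1); they miss things now and then, are a little off and sometimes report something else, mostly with a low value. They report only what shows in the picture. A call takes as long as a camera call.
- finder.find_in(target, camera): "location" ([x, y, z] in m, in the coordinates of the camera as it stood for that picture, good to about 4 mm: the middle of the surface that is visible of it).
The state is a dict: "time_s": time; "joint_positions": joint angles; "joint_velocities": joint speeds; "tau": joint torques, N m; "tool_pos": TCP position; "orientation": TCP orientation; "ft_force": force on the tool from outside, world axes, zero at the start; "torque": the same for the moment, N m; "width": finger opening in m.
Only numpy, scipy, OpenCV 4.12 (cv2) and the standard library are available. Lean on these libraries where they do the work, as an engineer would, in place of code of your own. Each camera call takes 0.05 s, during which the arm holds its last target.

### The job

Get the slicing bed ready for the wire: set the two tasting blocks that stand on the counter into the lane on the bed, square and in one row behind the block already there. Then push the clamp head along its rail, cam lever still open, until its pointer is on the long length mark, and with the head kept there squeeze the cam lever shut against the grip post. Finish while still pinching lever and post with the head at the mark; do not let the clamp crush the cheese and leave everything else where it is.

Things in the scene. Friction and masses are not known exactly. Their poses are not given: they have to be found in the camera images.
- slicing_bed: fixed beech board 274 x 140 mm, top face 22 mm above the counter. Origin under its centre at counter height; x runs along the board to the end stop (roughly away from the robot), y left, z up. Left side: lane for the blocks (centre line y = +28 mm). Right side (y = -36 mm): rail with the clamp head; metal scale along the right edge
- lane (a point): point on the board's top in mid-row: x = +47, y = +28, z = 22 mm of slicing_bed, same axes. The row fills x = 127 to about -25 mm (block centres near x = +101, +50, 0 mm of slicing_bed). Left of the lane a back strip 12 mm high runs at y = 58 to 68 mm, x = -33 to 127 mm: fingers on that side of a block stay more than 12 mm above the board's top
- end_stop (a point): top edge of the 40 mm high wooden end stop, on its face towards the clamp: x = +127, y = +28, z = 62 mm of slicing_bed
- fence_face (a point): middle of the clamp's white fence, on its face towards the blocks (fence 74 mm wide across the lane, top 57 mm above the counter). At home x = -75 mm of slicing_bed; at the length mark x = -30 mm, 157 mm from the end stop, a few mm more than three blocks. It may push the blocks along
- block_1_center (a point): centre of the tasting block (pale cheese, 50 x 52 x 54 mm high) that already stands in the lane against the end stop; axes along its edges
- block_2_center (a point): centre of a loose tasting block (pale cheese, 48 x 50 x 50 mm high, 0.11 kg) on the counter; axes along its edges. Blocks 2 and 3 are alike and may go in either order, any face turned to the stop
- block_3_center (a point): centre of the other loose tasting block, same size, on the counter
- clamp_head (a joint): travel of the clamp head along the rail towards the end stop, m: 0 = home (near end), 0.045 = pointer on the length mark, 0.065 = end of travel. A return spring inside the rail pushes it back towards home (2 N at home, 3.5 N at the mark) as long as the cam is open
- cam_lever (a joint): angle of the cam lever, rad: 0 = open, leaning 0.5 rad (29 degrees) away from the grip post towards the end stop; 0.5 = shut, upright and parallel to the post (it starts within 0.07 of open). Stiff (1 to 2 N at the tip), it stays where it is left; over the second half its eccentric bears on the rail (up to about 10 N at the tip), tends to roll the head a few mm back unless it is held, and locks it
- grip_post (a point): 82 mm above the counter, centre of the clamp head's fixed grip post: upright metal tab 8 mm thick along slicing_bed x, 22 mm wide, top 102 mm above the counter, on the home side of the lever. Push the head by the post's near face, 4 mm behind this point. From that face to the lever's far face: 58 mm at the tip with lever open, 34 mm shut. The head's block below is 51 mm above the counter
- lever_tip (a point): centre of the rounded top (9 mm thick, 22 mm wide) of the dark cam lever's paddle, 48 mm from its pivot; 97 mm above the counter when shut, 91 mm when open
- pointer (a point): tip of the clamp head's pointer over the scale, 13 mm ahead (slicing_bed +x) of the grip_post point
- length_mark (a point): the long black line right across the metal scale (the other ticks are short), where the pointer must stand (compare along slicing_bed x): x = -58, y = -60, z = 23 mm of slicing_bed
- pink_cut: bystander: wedge of pink-rinded cheese 105 x 92 x 46 mm; origin under its centre
- tongs: bystander: serving tongs lying flat, 164 x 33 x 18 mm; origin under the centre. Nearer the robot, right of the middle, a fixed pile of white cheese logs rises to 215 mm: travel above it

How it is judged:
By the outcome, as a careful person would: the job done as asked, in the order asked, and still so for the second after the job is handed in, while the arm keeps its last pose, push and grip.
It also fails if it takes over 72 s, if anything falls off the work surface, if the arm or the gripper's body presses on something with over 40 N, if the wrist force passes 120 N, or if a joint passes its speed limit or range.

## Working session

There is one attempt and no reset: what is moved stays moved. The work goes in short steps, Python scripts to look and compute and a tool call to move; the robot and the scene stay as the last step left them, time stands still between calls to the robot, and variables do not carry over. Pictures are saved under pics/ and viewed, and the job is handed in when it is done.

Besides the shell and the picture viewer there is one more tool, called after "Request:" by a JSON object that holds its "method" and its "body", one argument or row to a line. apply_moves: Moves the arm, as the interface text tells. Its arguments: {"type":"object","properties":{"commands":{"type":"string"},"force":{"type":"number"}},"required":["commands"]}

```bash
ls; mkdir -p pics
python3 - <<'E'
from station import env, optics, finder
import cv2, numpy as np
print(env.observe(), env.hold_point_z)
for n in ["side","top","wrist"]:
    c=optics.calibration(n); print(n,c)
    im=optics.capture(n); cv2.imwrite(f"pics/a_{n}.png",im[:,:,::-1])
    if n!="wrist":
      for t in ["slicing_bed","block_1_center","block_2_center","clamp_head","lever_tip","grip_post","pointer","length_mark","fence_face","end_stop","lane","pink_cut","tongs"]:
        for d in finder.find_in(t,n)[:4]:
            p=np.array(d["location"]); print(n,t,round(d["score"],2),np.round(c["R"].T@(p-c["t"]),4) if True else 0)
print(env.observe()["time_s"])
E
```

```text
pics
{'time_s': 0.0, 'joint_positions': array([ 9.76816102e-01,  3.26935284e-01, -1.93608223e-01,  1.05199353e+00,
       -7.04737846e-06,  1.43661243e+00]), 'joint_velocities': array([ 0.0006451 ,  0.00019594,  0.00049997,  0.00149406, -0.00034181,
       -0.00148025]), 'tau': array([-1.75999219e-03, -4.43400836e+01,  2.62437987e+01,  1.54289498e-02,
       -8.80409789e-05, -1.38446362e-05]), 'tool_pos': array([0.24372044, 0.49239153, 0.23049728]), 'orientation': array([-0.37315944,  0.60134436,  0.37265152,  0.60022316]), 'ft_force': array([1.0392735 , 1.06944583, 0.35118169]), 'torque': array([ 0.02302471, -0.03706278, -0.01810693]), 'width': 0.08567975612414751} 0.0187
side {'fx': 489.1600818295543, 'fy': 489.1600818295543, 'cx': 274.88132999354343, 'cy': 219.92786622690224, 'R': array([[ 0.99058029, -0.13530388, -0.0210608 ],
       [-0.09245911, -0.54744573, -0.83171779],
       [ 0.101005  ,  0.82583051, -0.55479903]]), 't': array([-0.48607921,  0.12464479,  1.40296578])}
side slicing_bed 0.56 [0.4964 0.2319 0.0196]
side block_1_center 0.86 [0.5962 0.2482 0.0662]
side block_2_
[... 1183 characters left out ...]
.4069 0.2446 0.0556]
top pointer 0.65 [0.4097 0.2448 0.0566]
top length_mark 0.93 [0.4921 0.2514 0.0275]
top fence_face 0.91 [0.406  0.2451 0.0573]
top end_stop 0.78 [0.4886 0.2579 0.0232]
top lane 0.84 [0.4898 0.2536 0.0209]
top pink_cut 0.82 [0.4729 0.1094 0.045 ]
top tongs 0.56 [ 0.5323 -0.1442  0.017 ]
top tongs 0.24 [0.4883 0.2536 0.0234]
wrist {'fx': 325.19226210127806, 'fy': 325.19226210127806, 'cx': 278.1421099048976, 'cy': 209.73984933048953, 'R': array([[ 4.43958433e-01,  8.96047322e-01, -3.25206760e-04],
       [ 8.64972731e-01, -4.28467311e-01,  2.61223925e-01],
       [ 2.33929658e-01, -1.16253859e-01, -9.65278175e-01]]), 't': array([-0.54984497, -0.0343785 ,  0.37776281])}
1.45
```

View pics/a_side.png

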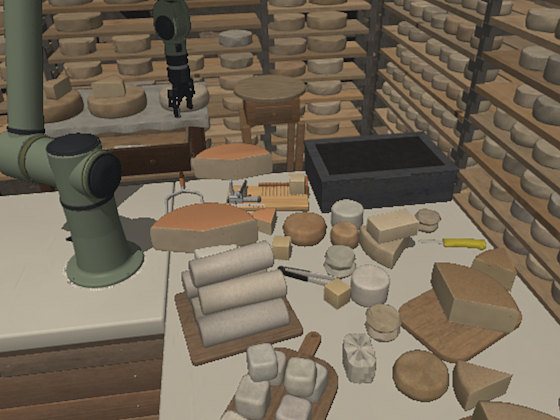

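View pics/a_top.png

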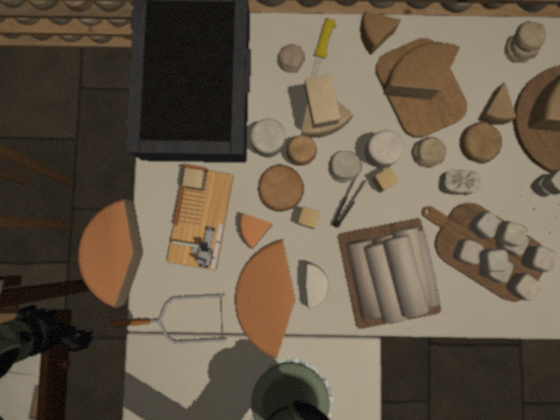

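View pics/a_wrist.png

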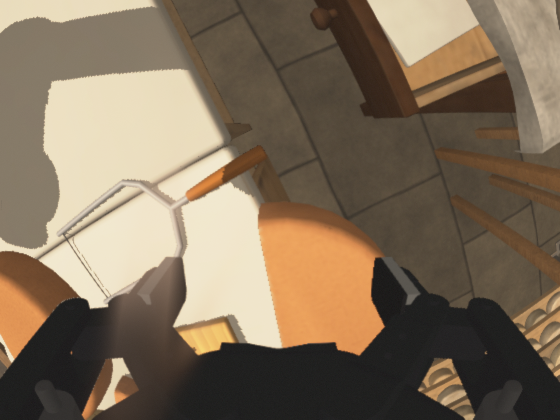

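```bash
cat > h.py <<'E'
from station import env, optics, finder
import cv2, numpy as np
from scipy.spatial.transform import Rotation as Rot
def ray(c,name,uv):
    u,v=uv; x=(u-c["cx"])/c["fx"]; y=(v-c["cy"])/c["fy"]
    if name=="wrist":
        r=np.hypot(x,y); d=np.array([np.sin(r)*x/r if r>0 else 0,np.sin(r)*y/r if r>0 else 0,np.cos(r)])
    else: d=np.array([x,y,1.])
    return -c["R"].T@c["t"], c["R"].T@d
def on_z(c,name,uv,z):
    o,d=ray(c,name,uv); return o+d*(z-o[2])/d[2]
def proj(c,name,X):
    p=c["R"]@np.asarray(X)+c["t"]
    if name=="wrist":
        r=np.hypot(p[0],p[1]); th=np.arctan2(r,p[2]); return np.array([c["cx"]+c["fx"]*th*p[0]/r,c["cy"]+c["fy"]*th*p[1]/r])
    return np.array([c["cx"]+c["fx"]*p[0]/p[2],c["cy"]+c["fy"]*p[1]/p[2]])
def crop(fn,im,x0,y0,x1,y1,s):
    cv2.imwrite(fn,cv2.resize(im[y0:y1,x0:x1,::-1],None,fx=s,fy=s,interpolation=cv2.INTER_CUBIC))
def down(yaw):
    # tool x down, tool z (jaw axis) horizontal at angle yaw
    z=np.array([np.cos(yaw),np.sin(yaw),0]); x=np.array([0,0,-1.]); y=np.cross(z,x)
    return np.stack([x,y,z],1)
def cmd(pos,R=None,s=None):
    s=s or env.observe(); R0=Rot.from_quat(s["orientation"]).as_matrix()
    d=R0.T@(np.asarray(pos)-s["tool_pos"])
    rv=np.zeros(3) if R is None else Rot.from_matrix(R0.T@R).as_rotvec(degrees=True)
    return " ".join(f"{v:.4f}" for v in d)+" "+" ".join(f"{v:.1f}" for v in rv)
def st():
    s=env.observe(); R0=Rot.from_quat(s["orientation"]).as_matrix()
    print("t",s["time_s"],"pos",s["tool_pos"].round(4),"F",s["ft_force"].round(2),"w",round(s["width"],4)); print("x",R0[:,0].round(3),"z",R0[:,2].round(3),"q",s["joint_positions"].round(2))
E
python3 - <<'E'
from h import *
im=cv2.imread("pics/a_top.png")[:,:,::-1]
crop("pics/a_top_bed.png",im,160,155,420,285,3)
s=env.observe();st()
c=optics.calibration("wrist"); cw=-c["R"].T@c["t"]; R0=Rot.from_quat(s["orientation"]).as_matrix()
print("cam in tool",R0.T@(cw-s["tool_pos"]),"axis",R0.T@c["R"].T)
E
```

```text
t 1.45 pos [0.2441 0.4929 0.2313] F [-0.59  0.27 -0.21] w 0.0856
x [-0. -0. -1.] z [ 0.444  0.896 -0.   ] q [ 0.98  0.33 -0.19  1.05 -0.    1.44]
cam in tool [-1.42192245e-01  6.53632432e-02 -3.41767519e-05] axis [[ 2.61404945e-04 -2.61218445e-01  9.65279678e-01]
 [-2.45525198e-04 -9.65279698e-01 -2.61218384e-01]
 [ 9.99999936e-01 -1.68716706e-04 -3.16464596e-04]]
```

View pics/a_top_bed.png

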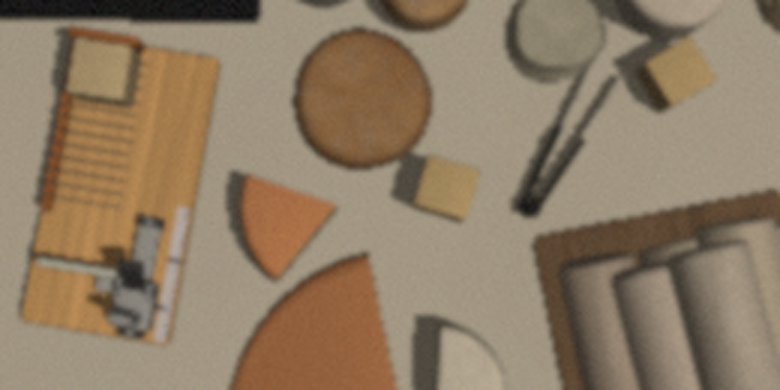

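Run:
```python
from h import *
c=optics.calibration("top")
f=lambda u,v,z:on_z(c,"top",(u/3+160-.33,v/3+155-.33),z)
for n,u,v in [("NL",22,319),("NR",170,343),("FR",218,60),("FL",72,32)]: print(n,f(u,v,.022).round(4))
N=[f(*p,.022) for p in [(22,319),(170,343),(218,60)]]
print(np.linalg.norm(N[0]-N[1]),np.linalg.norm(N[1]-N[2]), np.degrees(np.arctan2(*(N[2]-N[1])[[1,0]])))
for n,u,v in [("b2c",[426,480,462,414],[155,169,221,208]),("b3",[642,695,716,667],[69,38,75,110])]:
    P=np.array([f(a,b,.05) for a,b in zip(u,v)]); print(n,P.round(4).tolist(),P.mean(0).round(4)); e=np.diff(P,axis=0); print(np.linalg.norm(e,axis=1), np.degrees(np.arctan2(e[:,1],e[:,0])))
```

```text
NL [0.3782 0.3484 0.022 ]
NR [0.3588 0.211  0.022 ]
FR [0.6238 0.1745 0.022 ]
FL [0.6481 0.3131 0.022 ]
0.1387872139921839 0.26754352673539267 -7.835220485861465
b2c [[0.5342, -0.0212, 0.05], [0.5222, -0.0705, 0.05], [0.4745, -0.0547, 0.05], [0.4855, -0.0109, 0.05]] [ 0.5041 -0.0393  0.05  ]
[0.05076877 0.05029232 0.04507947] [-103.59725761  161.61257633   75.84560903]
b3 [[0.6172, -0.2182, 0.05], [0.6469, -0.267, 0.05], [0.6128, -0.286, 0.05], [0.5796, -0.241, 0.05]] [ 0.6141 -0.253   0.05  ]
[0.05713365 0.0390525  0.055966  ] [ -58.60991362 -150.85651388  126.4201311 ]
```

Run:
```python
from h import *
print(cmd([.565,.25,.30],down(np.radians(82))))
```

```text
-0.0687 -0.3954 -0.0753 -18.3 -0.0 -0.0
```

Request:
{"method": "apply_moves", "body": {
  "commands": "-0.069 -0.100 -0.020 -8 0 0 1; -0.069 -0.395 -0.075 -18.3 0 0 1; -0.069 -0.395 -0.075 -18.3 0 0 1; -0.069 -0.395 -0.075 -18.3 0 0 1; -0.069 -0.395 -0.075 -18.3 0 0 1; -0.069 -0.395 -0.075 -18.3 0 0 1; -0.069 -0.395 -0.075 -18.3 0 0 1; -0.069 -0.395 -0.075 -18.3 0 0 1; -0.069 -0.395 -0.075 -18.3 0 0 1; -0.069 -0.395 -0.075 -18.3 0 0 1"
}}

```text
time_s: 2.7
tool_pos: [0.5637, 0.2514, 0.3003]
orientation: [-0.464, 0.534, 0.464, 0.533]
ft_force: [-0.1, 0.1, -0.2]
width: 0.0854
```

Run:
```python
from h import *
import pickle
st()
c=optics.calibration("wrist"); im=optics.capture("wrist"); pickle.dump((c,im),open("w1.pkl","wb"))
cv2.imwrite("pics/b_wrist.png",im[:,:,::-1])
for t in ["block_1_center","clamp_head","lever_tip","grip_post","pointer","length_mark","fence_face","end_stop","lane"]:
    for d in finder.find_in(t,"wrist")[:2]:
        p=np.array(d["location"]); print(t,round(d["score"],2),np.round(c["R"].T@(p-c["t"]),4))
```

```text
t 2.7 pos [0.5637 0.2514 0.3003] F [-0.08  0.13 -0.22] w 0.0854
x [-0.  0. -1.] z [0.138 0.99  0.   ] q [0.3  0.42 0.13 1.28 0.   0.44]
block_1_center 0.64 [0.5972 0.2758 0.0778]
block_1_center 0.51 [0.4088 0.2484 0.0563]
clamp_head 0.93 [0.4091 0.2465 0.0572]
clamp_head 0.7 [ 0.5425 -0.1485  0.0129]
lever_tip 0.88 [0.4239 0.2356 0.094 ]
grip_post 0.96 [0.4157 0.2453 0.0556]
pointer 0.63 [0.4089 0.2481 0.055 ]
pointer 0.52 [0.4911 0.259  0.0194]
length_mark 0.56 [0.4922 0.2639 0.0217]
fence_face 0.83 [0.4125 0.2479 0.0566]
end_stop 0.8 [0.4906 0.2551 0.0215]
lane 0.86 [0.4879 0.2573 0.0216]
```

View pics/b_wrist.png

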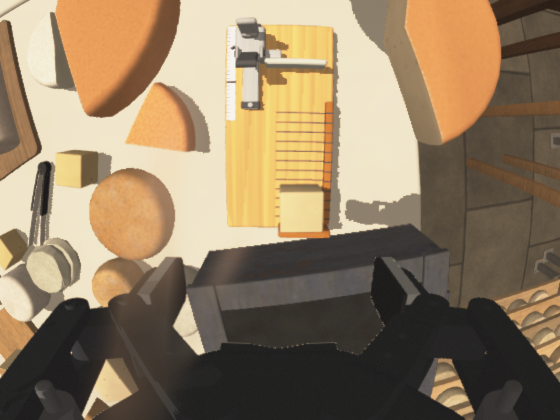

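Run:
```python
from h import *
import pickle
c,im=pickle.load(open("w1.pkl","rb"))
crop("pics/b_bed.png",im,215,10,345,135,6)
crop("pics/b_bed2.png",im,215,125,345,245,5)
crop("pics/b_blk.png",im,0,130,110,280,5)
```

```text
(no output)
```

View pics/b_bed.png

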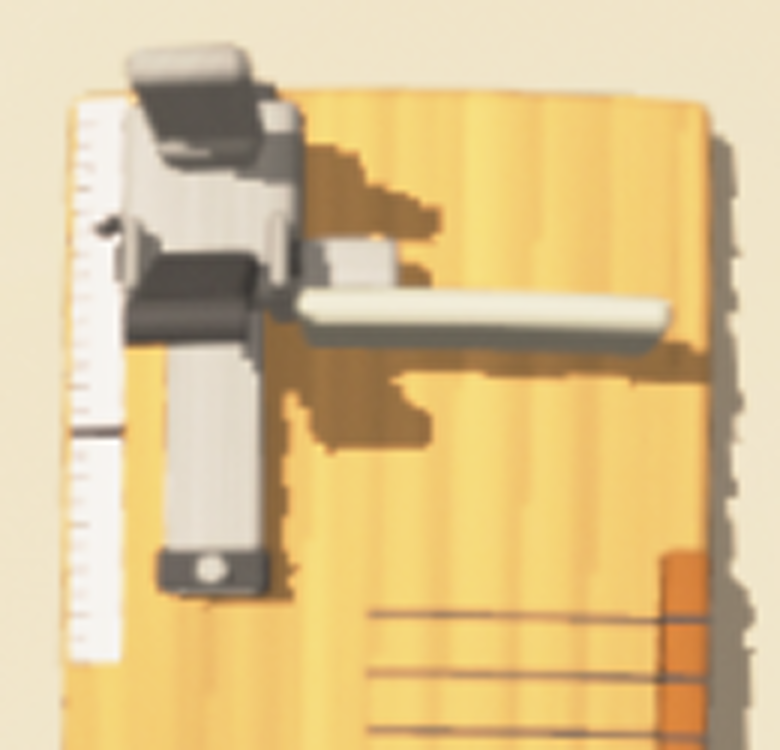

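View pics/b_bed2.png

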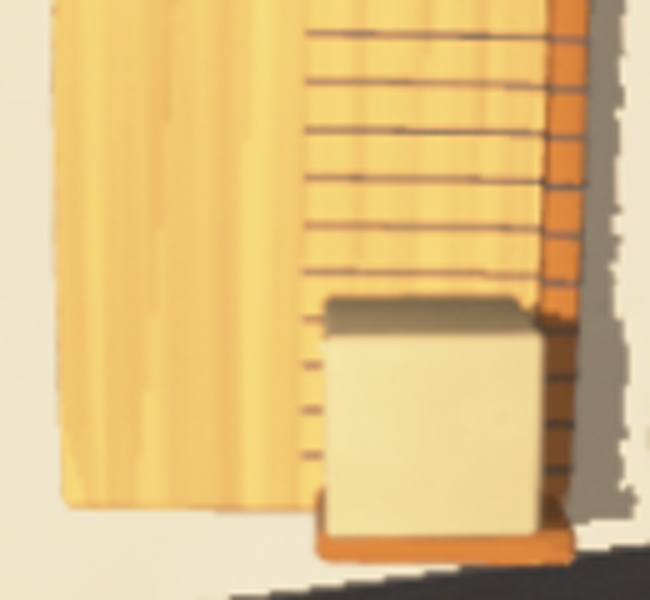

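View pics/b_blk.png

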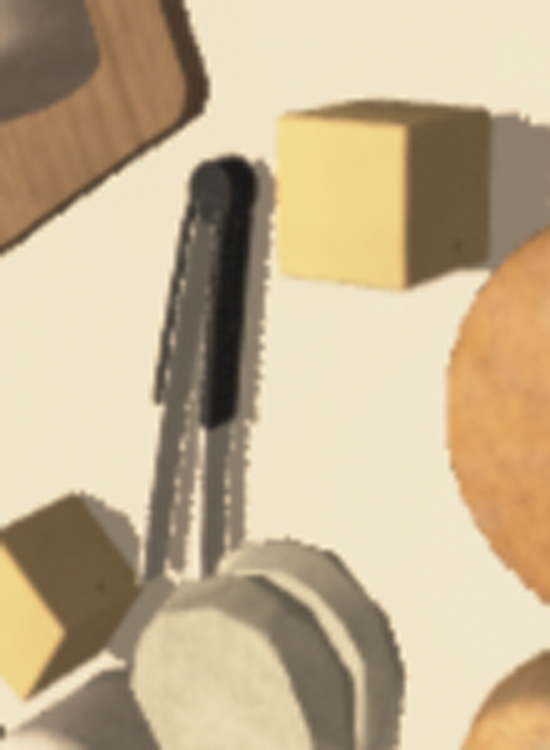

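Run:
```python
from h import *
import pickle
from scipy.optimize import least_squares
c,im=pickle.load(open("w1.pkl","rb"))
a=lambda U,V:((U+.5)/6-.5+215,(V+.5)/6-.5+10)
b=lambda U,V:((U+.5)/5-.5+215,(V+.5)/5-.5+125)
k=lambda U,V:((U+.5)/5-.5+0,(V+.5)/5-.5+130)
pts=[((-137,-70,22),a(70,94)),((-137,70,22),a(710,100)),((137,-70,22),b(60,508)),((-58,-60,22.5),a(97,432)),((-33,58,34),a(662,550)),((-33,68,34),a(708,553)),
((127,58,22),None)]
pts=[p for p in pts if p[1] is not None]
def W(p,q):
    cs,sn=np.cos(p[2]),np.sin(p[2]); x,y,z=np.array(q)/1000; return np.array([p[0]+cs*x-sn*y,p[1]+sn*x+cs*y,z])
r=least_squares(lambda p:np.concatenate([proj(c,"wrist",W(p,q))-uv for q,uv in pts]),[.5,.26,-.13])
print(r.x,np.degrees(r.x[2]),r.fun.reshape(-1,2).round(2))
p=r.x
np.save("bed.npy",p)
def inv(p,w):
    d=w[:2]-p[:2]; cs,sn=np.cos(p[2]),np.sin(p[2]); return np.array([cs*d[0]+sn*d[1],-sn*d[0]+cs*d[1]])*1000
# block1 top z=.076
for q in [(325,333),(543,333),(540,533),(325,533)]: print("b1",inv(p,on_z(c,"wrist",b(*q),.076)))
print("mark",inv(p,on_z(c,"wrist",a(97,432),.0225)))
print("pointer",inv(p,on_z(c,"wrist",a(100,228),.025)))
for q in [(130,57),(245,57)]:print("post top",inv(p,on_z(c,"wrist",a(*q),.102)))
for q in [(128,325),(248,325)]:print("lever low edge",inv(p,on_z(c,"wrist",a(*q),.088)))
ct=optics.calibration("top")
tp=[((-137,70,22),(22,319)),((-137,-70,22),(170,343)),((137,-70,22),(218,60))]
f=lambda u,v:((u+.5)/3-.5+160,(v+.5)/3-.5+155)
for q,(u,v) in tp: print("top", inv(p,on_z(ct,"top",f(u,v),.022)),q)
# blocks
P=np.array([on_z(c,"wrist",k(*q),.05) for q in [(280,115),(408,125),(408,290),(280,275)]]); e=np.diff(P,axis=0);print(P.round(4),P.mean(0),np.linalg.norm(e,axis=1),np.degrees(np.arctan2(e[:,1],e[:,0])))
P=np.array([on_z(c,"wrist",k(*q),.05) for q in [(0,540),(63,632),(25,700)]]);e=np.diff(P,axis=0);print(P.round(4),np.linalg.norm(e,axis=1),np.degrees(np.arctan2(e[:,1],e[:,0])))
```

```text
[ 0.5015753   0.25949188 -0.15113396] -8.659338100347169 [[-0.95 -0.81]
 [ 0.43 -0.49]
 [-0.76  1.35]
 [ 0.88  0.16]
 [ 0.04 -0.02]
 [ 0.28 -0.15]]
b1 [74.09282509  2.74774751]
b1 [73.33048236 53.24869098]
b1 [122.1807356   54.91585756]
b1 [122.64885853   3.39871528]
mark [-58.23506491 -61.1439638 ]
pointer [-103.40197161  -60.91004931]
post top [-117.16415136  -45.15388014]
post top [-116.5919302   -24.96837339]
lever low edge [-69.49488141 -46.21193039]
lever low edge [-69.1094822  -24.54525952]
top [-135.34955358   69.33630138] (-137, 70, 22)
top [-133.88170126  -69.4432785 ] (-137, -70, 22)
top [133.63451851 -65.59494742] (137, -70, 22)
[[ 0.4761 -0.0579  0.05  ]
 [ 0.4887 -0.0117  0.05  ]
 [ 0.5338 -0.0238  0.05  ]
 [ 0.5213 -0.0708  0.05  ]] [ 0.5049707  -0.04107407  0.05      ] [0.04783717 0.04664408 0.04860932] [  74.70832232  -15.03294524 -104.81002537]
[[ 0.5865 -0.2431  0.05  ]
 [ 0.6223 -0.2233  0.05  ]
 [ 0.6466 -0.2613  0.05  ]] [0.04094898 0.04505198] [ 28.80404846 -57.49920508]
```

Run:
```python
from h import *
print(cmd([.504,-.04,.20],down(np.radians(74.8))))
```

```text
0.1003 0.0195 -0.2961 7.2 -0.0 0.0
```

Request:
{"method": "apply_moves", "body": {
  "commands": "0.05 0.02 -0.296 7.2 0 0 0.75; 0.1 0.02 -0.296 7.2 0 0 0.75; 0.1 0.02 -0.296 7.2 0 0 0.75; 0.1 0.02 -0.296 7.2 0 0 0.75; 0.1 0.02 -0.296 7.2 0 0 0.75; 0.1 0.02 -0.296 7.2 0 0 0.75; 0.1 0.02 -0.296 7.2 0 0 0.75"
}}

```text
time_s: 4.08
tool_pos: [0.5038, -0.0398, 0.2006]
orientation: [-0.429, 0.562, 0.429, 0.562]
ft_force: [0.8, 0.4, 1.5]
width: 0.0642
```

Run:
```python
from h import *
import pickle
st()
c=optics.calibration("wrist"); im=optics.capture("wrist"); pickle.dump((c,im),open("w2.pkl","wb"))
cv2.imwrite("pics/c_wrist.png",im[:,:,::-1])
```

```text
t 4.075 pos [ 0.5038 -0.0398  0.2006] F [0.84 0.43 1.46] w 0.0642
x [ 0.  0. -1.] z [0.264 0.965 0.001] q [-0.23  0.27 -0.36  0.95  0.    0.04]
```

View pics/c_wrist.png

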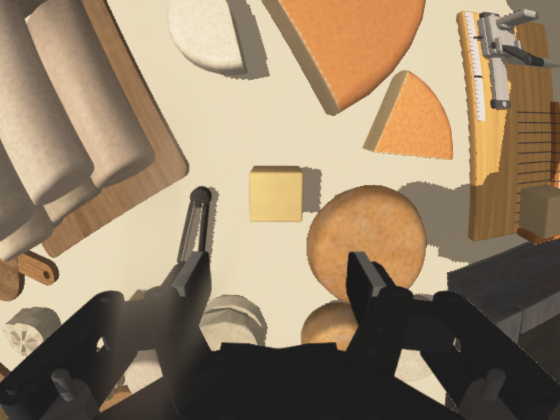

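Run:
```python
from h import *
import pickle
c,im=pickle.load(open("w2.pkl","rb"))
crop("pics/c_blk.png",im,235,155,335,235,7)
g=cv2.cvtColor(im,cv2.COLOR_RGB2GRAY)
P=np.array([on_z(c,"wrist",q,.05) for q in [(250,170.5),(302,170.5),(303,222),(250,222)]]);e=np.diff(P,axis=0);print(P.round(4),P.mean(0),np.linalg.norm(e,axis=1),np.degrees(np.arctan2(e[:,1],e[:,0])))
for z in (.03,.05):
  Q=np.array([on_z(c,"wrist",q,z) for q in [(307,245),(366,186),(426,245),(366,304)]]);print(Q.mean(0), np.linalg.norm(Q[0]-Q[2])/2)
print("tong",on_z(c,"wrist",(213,192),.018))
print("logs corner",on_z(c,"wrist",(187,165),.02))
```

```text
[[ 0.4747 -0.0586  0.05  ]
 [ 0.4872 -0.013   0.05  ]
 [ 0.5349 -0.0242  0.05  ]
 [ 0.5217 -0.0725  0.05  ]] [ 0.50461859 -0.04209654  0.05      ] [0.04728741 0.04898882 0.05008065] [  74.66989981  -13.19920396 -105.2932657 ]
[0.58758363 0.03631569 0.03      ] 0.06725826887135188
[0.57818488 0.03253436 0.05      ] 0.06295724254528036
tong [ 0.48937344 -0.10594685  0.018     ]
logs corner [ 0.45458315 -0.12330006  0.02      ]
```

View pics/c_blk.png

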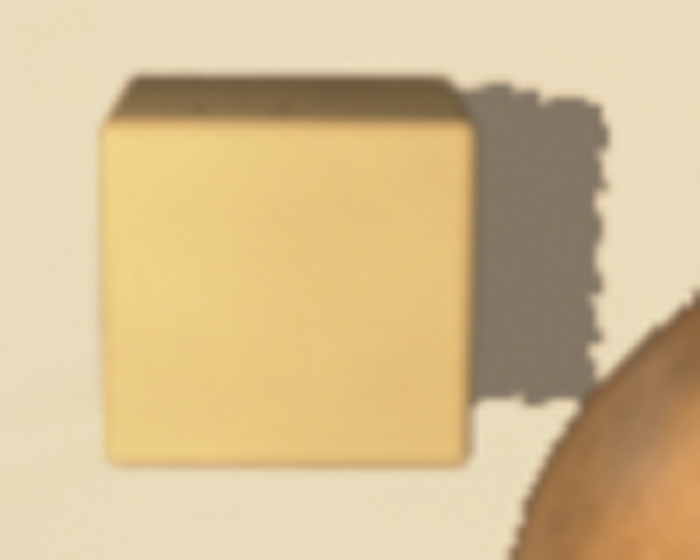

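Run:
```python
from h import *
print(cmd([.4958,-.0386,.016],down(np.radians(74.7))))
```

```text
0.1849 0.0084 -0.0017 0.1 0.0 0.1
```

Request:
{"method": "apply_moves", "body": {
  "commands": "0.05 0.008 -0.002 0 0 0 0.68; 0.10 0.008 -0.002 0 0 0 0.68; 0.15 0.008 -0.002 0 0 0 0.68; 0.17 0.008 -0.002 0 0 0 0.68; 0.185 0.008 -0.002 0 0 0 0.68; 0.185 0.008 -0.002 0 0 0 0.68; 0.185 0.008 -0.002 0 0 0 0.4; 0.185 0.008 -0.002 0 0 0 0.4; 0.185 0.008 -0.002 0 0 0 0.4; 0.185 0.008 -0.002 0 0 0 0.4",
  "force": 30
}}

```text
time_s: 5.38
tool_pos: [0.4967, -0.0392, 0.0166]
orientation: [-0.43, 0.561, 0.429, 0.562]
ft_force: [-0.2, 0.2, 5.7]
width: 0.0496
```

Run:
```python
from h import *
import pickle
st()
c=optics.calibration("wrist"); im=optics.capture("wrist"); pickle.dump((c,im),open("w3.pkl","wb"))
cv2.imwrite("pics/d_wrist.png",im[:,:,::-1])
```

```text
t 5.375 pos [ 0.4967 -0.0392  0.0166] F [-0.22  0.2   5.71] w 0.0496
x [ 0.002  0.    -1.   ] z [0.262 0.965 0.001] q [-0.23  0.49 -0.59  0.49  0.    0.04]
```

View pics/d_wrist.png

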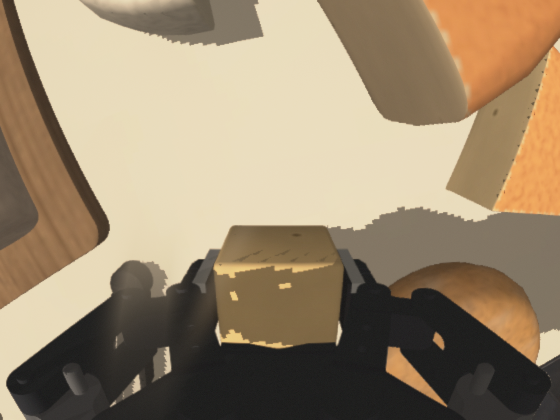

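```bash
cat >> h.py <<'E'
def bed(x,y,z,p=None):
    p=np.load("bed.npy") if p is None else p
    cs,sn=np.cos(p[2]),np.sin(p[2]); x,y=x/1000,y/1000
    return np.array([p[0]+cs*x-sn*y,p[1]+sn*x+cs*y,z])
def tobed(w):
    p=np.load("bed.npy"); d=np.asarray(w)[:2]-p[:2]; cs,sn=np.cos(p[2]),np.sin(p[2]); return np.array([cs*d[0]+sn*d[1],-sn*d[0]+cs*d[1]])*1000
E
python3 - <<'E'
from h import *
R=down(np.radians(90-8.66))
print(bed(36,28,.12)); print(cmd(bed(36,28,.12),R)); print(cmd(bed(36,28,.06),R))
E
```

```text
[0.5413806  0.28175258 0.12      ]
-0.1033 0.0408 0.3215 -6.5 0.0 0.1
-0.0433 0.0409 0.3214 -6.5 0.0 0.1
```

Request:
{"method": "apply_moves", "body": {
  "commands": "-0.03 0 0 0 0 0 0.4; -0.08 0 0 0 0 0 0.4; -0.103 0.01 0.04 -2 0 0 0.4; -0.103 0.02 0.10 -4 0 0 0.4; -0.103 0.03 0.16 -5 0 0 0.4; -0.103 0.04 0.22 -6.5 0 0 0.4; -0.103 0.041 0.28 -6.5 0 0 0.4; -0.103 0.041 0.321 -6.5 0 0 0.4; -0.103 0.041 0.321 -6.5 0 0 0.4; -0.07 0.041 0.321 -6.5 0 0 0.4; -0.06 0.041 0.321 -6.5 0 0 0.4; -0.06 0.041 0.321 -6.5 0 0 0.4"
}}

```text
time_s: 6.92
tool_pos: [0.5403, 0.2802, 0.076]
orientation: [-0.461, 0.537, 0.46, 0.537]
ft_force: [0.6, 0.4, -1.2]
width: 0.0495
```

Run:
```python
from h import *
import pickle
st()
c=optics.calibration("wrist"); im=optics.capture("wrist"); pickle.dump((c,im),open("w4.pkl","wb"))
cv2.imwrite("pics/e_wrist.png",im[:,:,::-1])
im=optics.capture("side");crop("pics/e_side.png",im,140,100,400,260,3)
```

```text
t 6.925 pos [0.5403 0.2802 0.076 ] F [ 0.59  0.36 -1.16] w 0.0495
x [ 0.    -0.001 -1.   ] z [ 0.152  0.988 -0.001] q [ 0.36  0.57 -0.23  0.77 -0.    0.51]
```

View pics/e_wrist.png

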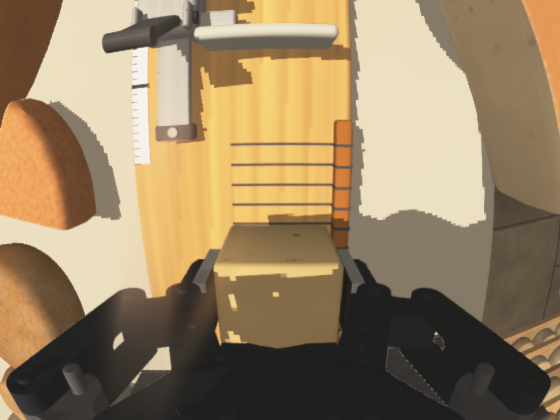

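View pics/e_side.png

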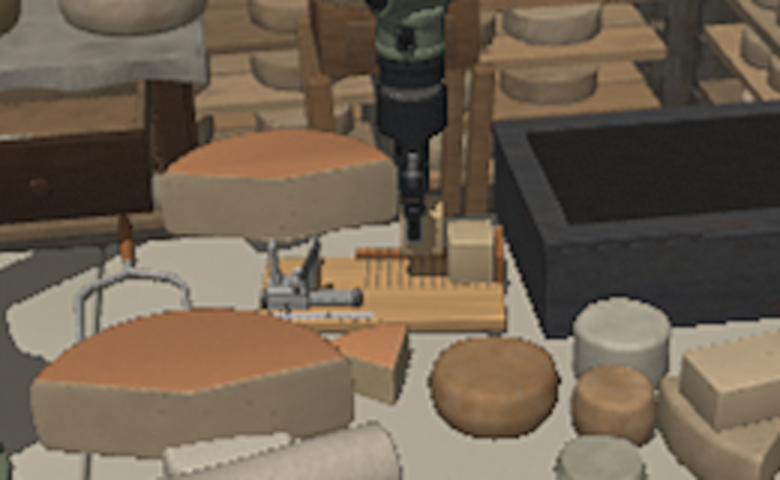

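Run:
```python
from h import *
R=down(np.radians(90-8.66))
print(tobed(env.observe()["tool_pos"])); print(cmd(bed(36,28,.040),R))
```

```text
[36.44611491 27.22198853]
0.0375 0.0006 0.0007 -0.1 0.0 0.2
```

Request:
{"method": "apply_moves", "body": {
  "commands": "0.02 0.0006 0.0008 0 0 0 0.4; 0.034 0.0006 0.0008 0 0 0 0.4; 0.036 0.0006 0.0008 0 0 0 0.4; 0.036 0.0006 0.0008 0 0 0 0.4"
}}

```text
time_s: 7.52
tool_pos: [0.5416, 0.2818, 0.0418]
orientation: [-0.461, 0.536, 0.46, 0.538]
ft_force: [0.4, -0.1, -1.7]
width: 0.0495
```

Run:
```python
from h import *
import pickle
st(); print(tobed(env.observe()["tool_pos"]))
c=optics.calibration("wrist"); im=optics.capture("wrist"); pickle.dump((c,im),open("w5.pkl","wb"))
crop("pics/f_wrist.png",im,120,0,380,260,3) if 0 else crop("pics/f_wrist.png",im,190,110,370,300,3)
im=optics.capture("side");crop("pics/f_side.png",im,210,150,330,230,6)
```

```text
t 7.525 pos [0.5416 0.2818 0.0418] F [ 0.36 -0.11 -1.74] w 0.0495
x [ 0.003  0.    -1.   ] z [0.152 0.988 0.001] q [ 0.36  0.61 -0.26  0.69 -0.    0.51]
[36.16050667 28.11193099]
```

View pics/f_wrist.png

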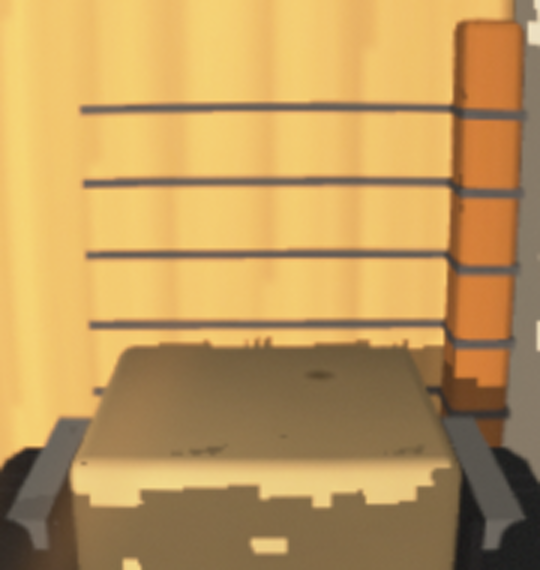

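View pics/f_side.png

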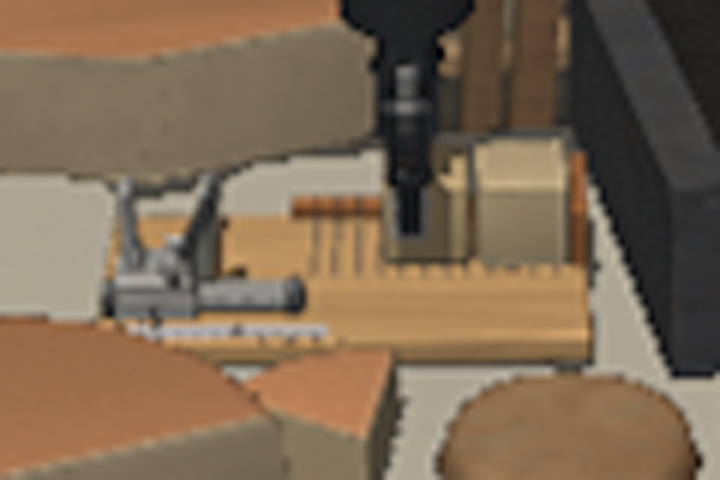

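Request:
{"method": "apply_moves", "body": {
  "commands": "0.0015 0 0 0 0 0 0.4; 0.003 0 0 0 0 0 0.4; 0.003 0 0 0 0 0 0.4; 0.003 -0.002 0 0 0 0 0.4; 0.003 -0.003 0 0 0 0 0.4; 0.003 -0.003 0 0 0 0 0.4"
}}

```text
time_s: 8.38
tool_pos: [0.545, 0.2815, 0.0392]
orientation: [-0.461, 0.535, 0.46, 0.538]
ft_force: [0.2, -0.7, -1.1]
width: 0.0495
```

Run:
```python
from h import *
st(); print(tobed(env.observe()["tool_pos"]))
im=optics.capture("side");crop("pics/g_side.png",im,210,150,330,230,6)
```

```text
t 8.375 pos [0.545  0.2815 0.0392] F [ 0.21 -0.68 -1.1 ] w 0.0495
x [ 0.004  0.001 -1.   ] z [0.152 0.988 0.001] q [ 0.36  0.62 -0.26  0.69 -0.    0.51]
[39.61827767 28.32338949]
```

View pics/g_side.png

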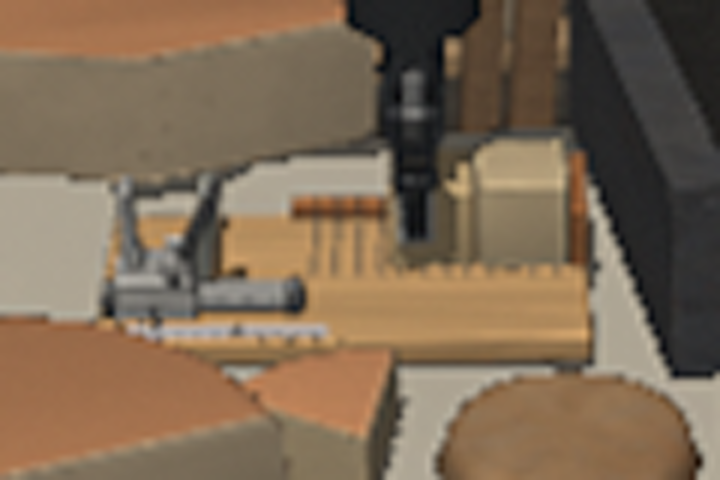

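Request:
{"method": "apply_moves", "body": {
  "commands": "0.001 0 0 0 0 0 0.4; 0.001 -0.001 0 0 0 0 0.4; 0.001 -0.002 0 0 0 0 0.4; 0.001 -0.002 0 0 0 0 0.4"
}}

```text
time_s: 8.93
tool_pos: [0.5466, 0.2814, 0.0386]
orientation: [-0.461, 0.535, 0.46, 0.538]
ft_force: [-2.9, 0.0, 5.6]
width: 0.0495
```

Run:
```python
from h import *
st(); print(tobed(env.observe()["tool_pos"]))
```

```text
t 8.925 pos [0.5466 0.2814 0.0386] F [-2.86  0.02  5.63] w 0.0495
x [ 0.004  0.001 -1.   ] z [0.152 0.988 0.002] q [ 0.36  0.62 -0.25  0.69 -0.    0.51]
[41.16826439 28.4681105 ]
```

Request:
{"method": "apply_moves", "body": {
  "commands": "0 -0.0015 0 0 0 0 0.4; 0 -0.0015 0 0 0 0 0.4"
}}

```text
time_s: 9.18
tool_pos: [0.5481, 0.2812, 0.0386]
orientation: [-0.461, 0.535, 0.46, 0.538]
ft_force: [-1.7, 0.0, 2.6]
width: 0.0495
```

Run:
```python
from h import *
st(); print(tobed(env.observe()["tool_pos"]))
```

```text
t 9.175 pos [0.5481 0.2812 0.0386] F [-1.73  0.03  2.58] w 0.0495
x [ 0.004  0.001 -1.   ] z [0.152 0.988 0.002] q [ 0.35  0.62 -0.25  0.7  -0.    0.51]
[42.70751208 28.50431798]
```

Request:
{"method": "apply_moves", "body": {
  "commands": "0 -0.0015 0 0 0 0 0.4; 0 -0.0025 0 0 0 0 0.4"
}}

```text
time_s: 9.43
tool_pos: [0.5487, 0.2811, 0.0386]
orientation: [-0.46, 0.536, 0.461, 0.537]
ft_force: [-9.6, 1.8, 9.0]
width: 0.0494
```

Run:
```python
from h import *
st(); print(tobed(env.observe()["tool_pos"]))
```

```text
t 9.425 pos [0.5487 0.2811 0.0386] F [-9.55  1.77  9.  ] w 0.0494
x [ 0.     0.002 -1.   ] z [0.152 0.988 0.002] q [ 0.35  0.63 -0.24  0.7   0.    0.51]
[43.36704026 28.48676082]
```

Request:
{"method": "apply_moves", "body": {
  "commands": "0 0 0 0 0 0 0.4; 0 0 0 0 0 0 0.68; 0 0 0 0 0 0 0.68; -0.03 0 0 0 0 0 0.68; -0.07 0 0 0 0 0 0.7; -0.12 0.02 0 0 0 0 0.8; -0.18 0.05 0 0 0 0 0.8; -0.18 0.06 0 0 0 0 0.8; -0.18 0.06 0 0 0 0 0.8"
}}

```text
time_s: 10.55
tool_pos: [0.4892, 0.29, 0.2188]
orientation: [-0.46, 0.536, 0.461, 0.537]
ft_force: [0.7, -0.2, -0.4]
width: 0.0684
```

Run:
```python
from h import *
import pickle
st()
c=optics.calibration("wrist"); im=optics.capture("wrist"); pickle.dump((c,im),open("w6.pkl","wb"))
cv2.imwrite("pics/h_wrist.png",im[:,:,::-1])
```

```text
t 10.55 pos [0.4892 0.29   0.2188] F [ 0.65 -0.23 -0.44] w 0.0684
x [ 0.001  0.002 -1.   ] z [0.151 0.989 0.002] q [ 0.4   0.37 -0.17  1.04  0.    0.56]
```

View pics/h_wrist.png

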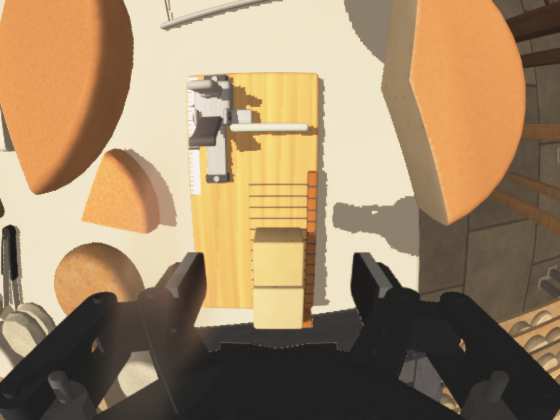

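Run:
```python
from h import *
print(cmd([.612,-.255,.22],down(np.radians(121))))
```

```text
-0.0030 -0.2038 -0.5198 -39.7 0.1 -0.0
```

Request:
{"method": "apply_moves", "body": {
  "commands": "0 -0.025 -0.062 -5 0 0 0.8; 0 -0.2 -0.52 -40 0 0 0.8; 0 -0.2 -0.52 -40 0 0 0.8; 0 -0.2 -0.52 -40 0 0 0.8; 0 -0.2 -0.52 -40 0 0 0.8; 0 -0.2 -0.52 -40 0 0 0.8; 0 -0.2 -0.52 -40 0 0 0.8; 0 -0.2 -0.52 -40 0 0 0.8; 0 -0.2 -0.52 -40 0 0 0.8; 0 -0.204 -0.52 -40 0 0 0.8; 0 -0.204 -0.52 -40 0 0 0.8"
}}

```text
time_s: 11.98
tool_pos: [0.6116, -0.2559, 0.2145]
orientation: [-0.614, 0.347, 0.618, 0.348]
ft_force: [0.6, -0.1, -0.0]
width: 0.0684
```

Run:
```python
from h import *
import pickle
st()
c=optics.calibration("wrist"); im=optics.capture("wrist"); pickle.dump((c,im),open("w7.pkl","wb"))
cv2.imwrite("pics/i_wrist.png",im[:,:,::-1])
```

```text
t 11.975 pos [ 0.6116 -0.2559  0.2145] F [ 0.6  -0.11 -0.02] w 0.0684
x [-0.003  0.003 -1.   ] z [-0.518  0.855  0.004] q [-0.51  0.55  0.12  1.14  0.   -1.05]
```

View pics/i_wrist.png

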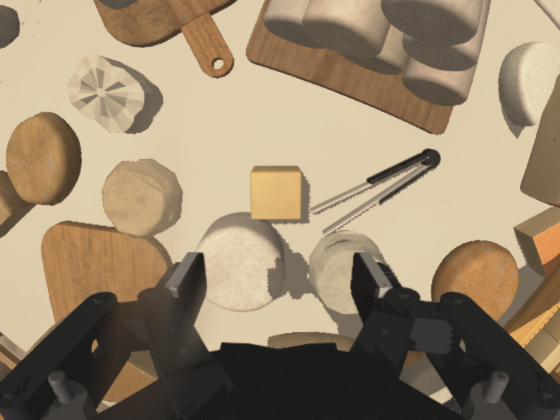

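Run:
```python
from h import *
import pickle
c,im=pickle.load(open("w7.pkl","rb"))
crop("pics/i_blk.png",im,235,150,345,245,6)
```

```text
(no output)
```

View pics/i_blk.png

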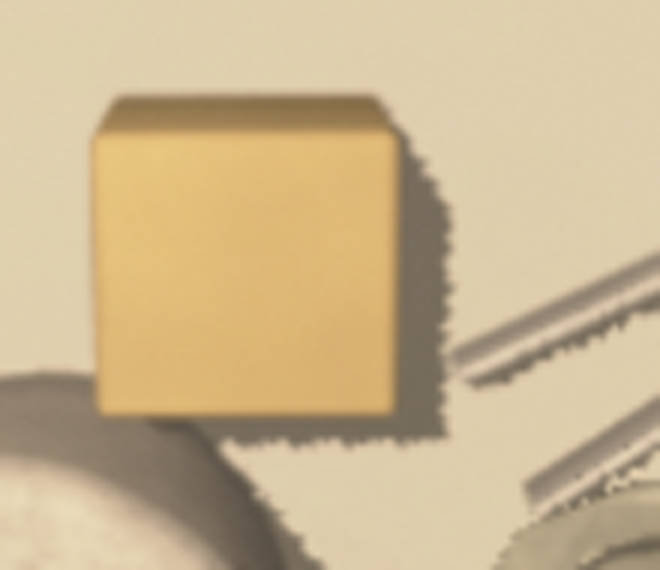

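Run:
```python
from h import *
import pickle
c,im=pickle.load(open("w7.pkl","rb"))
P=np.array([on_z(c,"wrist",((U+.5)/6-.5+235,(V+.5)/6-.5+150),.05) for U,V in [(94,132),(398,130),(396,413),(97,414)]]);e=np.diff(P,axis=0);print(P.round(4),P.mean(0),np.linalg.norm(e,axis=1),np.degrees(np.arctan2(e[:,1],e[:,0])))
m=P.mean(0); y=np.radians(121.2); R=down(y)
t=m+.008*R[:,1]; t[2]=.016; print(t,cmd(t,R)); print("tong",np.array([ (on_z(c,"wrist",(235+455/6,150+358/6),.015)-m)@R[:,i]for i in (1,2)]))
```

```text
[[ 0.6077 -0.2893  0.05  ]
 [ 0.5824 -0.2481  0.05  ]
 [ 0.6223 -0.2235  0.05  ]
 [ 0.6478 -0.2655  0.05  ]] [ 0.61506781 -0.25660628  0.05      ] [0.04828669 0.04684053 0.04914602] [121.49361286  31.70331416 -58.67776484]
[ 0.6082249 -0.2607505  0.016    ] 0.1991 0.0059 -0.0044 0.1 0.2 -0.0
tong [-0.02382684  0.03828227]
```

Request:
{"method": "apply_moves", "body": {
  "commands": "0.05 0.006 -0.0045 0 0 0 0.68; 0.10 0.006 -0.0045 0 0 0 0.68; 0.15 0.006 -0.0045 0 0.2 0 0.68; 0.18 0.006 -0.0045 0 0.2 0 0.68; 0.199 0.006 -0.0045 0 0.2 0 0.68; 0.199 0.006 -0.0045 0 0.2 0 0.68; 0.199 0.006 -0.0045 0 0.2 0 0.4; 0.199 0.006 -0.0045 0 0.2 0 0.4; 0.199 0.006 -0.0045 0 0.2 0 0.4; 0.199 0.006 -0.0045 0 0.2 0 0.4",
  "force": 30
}}

```text
time_s: 13.28
tool_pos: [0.6086, -0.2612, 0.0169]
orientation: [0.616, -0.347, -0.616, -0.347]
ft_force: [-0.1, 0.8, 2.3]
width: 0.0493
```

Run:
```python
from h import *
import pickle
st()
c=optics.calibration("wrist"); im=optics.capture("wrist"); pickle.dump((c,im),open("w8.pkl","wb"))
cv2.imwrite("pics/j_wrist.png",im[:,:,::-1])
R=down(np.radians(90-8.66))
print(cmd(bed(-14,28.5,.16),R)); print(cmd(bed(-14,28.5,.06),R))
```

```text
t 13.275 pos [ 0.6086 -0.2612  0.0169] F [-0.13  0.83  2.33] w 0.0493
x [ 0. -0. -1.] z [-0.519  0.855 -0.   ] q [-0.52  0.72 -0.12  0.73 -0.   -1.06]
-0.1432 -0.1864 0.5314 39.9 -0.0 0.0
-0.0432 -0.1864 0.5314 39.9 -0.0 0.0
```

View pics/j_wrist.png

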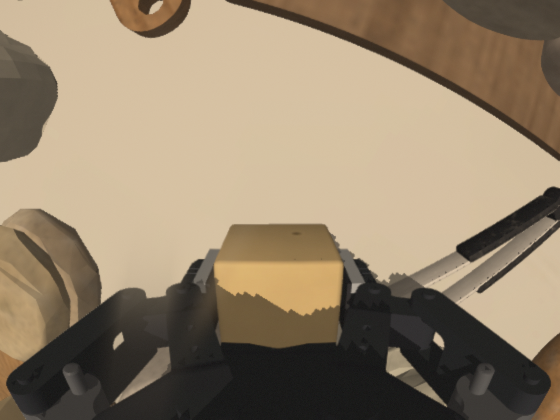

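Request:
{"method": "apply_moves", "body": {
  "commands": "-0.03 0 0 0 0 0 0.4; -0.08 0 0 0 0 0 0.4; -0.143 -0.005 0.012 0 0 0 0.4; -0.143 -0.028 0.07 10 0 0 0.4; -0.143 -0.048 0.13 20 0 0 0.4; -0.143 -0.068 0.19 30 0 0 0.4; -0.143 -0.186 0.531 39.9 0 0 0.4; -0.143 -0.186 0.531 39.9 0 0 0.4; -0.143 -0.186 0.531 39.9 0 0 0.4; -0.143 -0.186 0.531 39.9 0 0 0.4; -0.143 -0.186 0.531 39.9 0 0 0.4; -0.143 -0.186 0.531 39.9 0 0 0.4; -0.143 -0.186 0.531 39.9 0 0 0.4; -0.143 -0.186 0.531 39.9 0 0 0.4; -0.10 -0.186 0.531 39.9 0 0 0.4; -0.05 -0.186 0.531 39.9 0 0 0.4; -0.05 -0.186 0.531 39.9 0 0 0.4"
}}

```text
time_s: 15.45
tool_pos: [0.489, 0.2861, 0.0635]
orientation: [-0.46, 0.54, 0.461, 0.534]
ft_force: [-0.6, -0.0, -0.3]
width: 0.0497
```

Run:
```python
from h import *
import pickle
st(); print(tobed(env.observe()["tool_pos"]))
c=optics.calibration("wrist"); im=optics.capture("wrist"); pickle.dump((c,im),open("w9.pkl","wb"))
cv2.imwrite("pics/k_wrist.png",im[:,:,::-1])
R=down(np.radians(90-8.66))
print(cmd(bed(-13,28.5,.041),R))
```

```text
t 15.45 pos [0.489  0.2861 0.0635] F [-0.63 -0.04 -0.26] w 0.0497
x [-0.008 -0.004 -1.   ] z [ 0.152  0.988 -0.005] q [ 0.4   0.53 -0.35  0.7  -0.    0.55]
[-16.47435275  24.41738785]
0.0250 -0.0017 0.0027 -0.1 -0.1 -0.2
```

View pics/k_wrist.png

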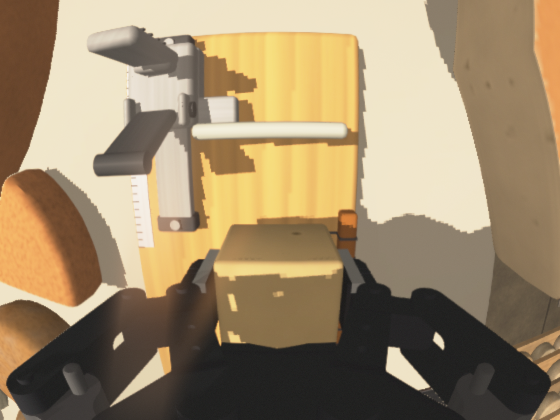

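Run:
```python
from h import *
st(); print(tobed(env.observe()["tool_pos"]))
R=down(np.radians(90-8.66))
print(cmd(bed(-13,28.5,.041),R))
```

```text
t 15.5 pos [0.491  0.2872 0.066 ] F [-0.06 -0.9  -0.18] w 0.0497
x [-0.004 -0.002 -1.   ] z [ 0.152  0.988 -0.002] q [ 0.4   0.52 -0.35  0.7  -0.    0.55]
[-14.66595427  25.84189019]
0.0250 -0.0017 0.0027 -0.1 -0.1 -0.2
```

Request:
{"method": "apply_moves", "body": {
  "commands": "0.012 -0.001 0.0027 0 0 0 0.4; 0.025 -0.0015 0.0027 -0.1 -0.1 -0.2 0.4; 0.025 -0.0015 0.0027 -0.1 -0.1 -0.2 0.4; 0.025 -0.0015 0.0027 -0.1 -0.1 -0.2 0.4; 0.025 -0.0015 0.0027 -0.1 -0.1 -0.2 0.4"
}}

```text
time_s: 16.12
tool_pos: [0.4931, 0.2899, 0.0414]
orientation: [-0.461, 0.536, 0.461, 0.536]
ft_force: [0.5, -0.4, -1.2]
width: 0.0495
```

Run:
```python
from h import *
import pickle
st(); print(tobed(env.observe()["tool_pos"]))
c=optics.calibration("wrist"); im=optics.capture("wrist"); pickle.dump((c,im),open("w9.pkl","wb"))
cv2.imwrite("pics/l_wrist.png",im[:,:,::-1])
im=optics.capture("side");crop("pics/l_side.png",im,210,150,330,230,6)
R=down(np.radians(90-8.66))
print(cmd(bed(-8,28.5,.0386),R))
```

```text
t 16.125 pos [0.4931 0.2899 0.0414] F [ 0.51 -0.39 -1.24] w 0.0495
x [ 0.001 -0.    -1.   ] z [ 0.15   0.989 -0.   ] q [ 0.4   0.56 -0.37  0.64 -0.    0.55]
[-12.94994732  28.74848207]
0.0028 -0.0050 -0.0002 0.0 -0.0 0.0
```

View pics/l_wrist.png

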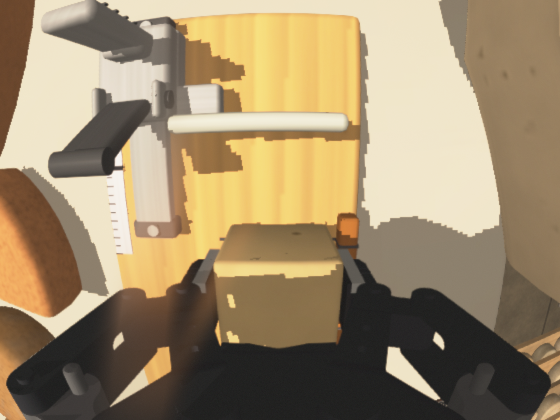

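View pics/l_side.png

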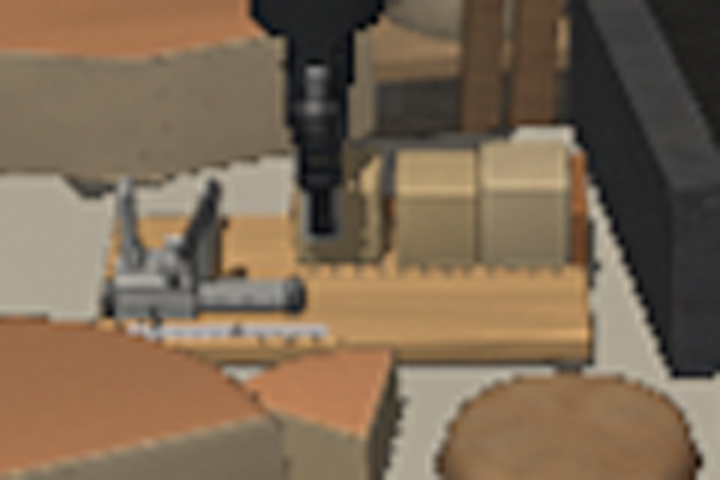

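Request:
{"method": "apply_moves", "body": {
  "commands": "0.001 -0.003 0 0 0 0 0.4; 0.002 -0.005 0 0 0 0 0.4; 0.003 -0.006 0 0 0 0 0.4; 0.003 -0.0065 0 0 0 0 0.4; 0.003 -0.007 0 0 0 0 0.4"
}}

```text
time_s: 16.85
tool_pos: [0.4996, 0.289, 0.0389]
orientation: [-0.461, 0.536, 0.461, 0.536]
ft_force: [-3.8, 0.6, 5.1]
width: 0.0496
```

Run:
```python
from h import *
st(); print(tobed(env.observe()["tool_pos"]))
```

```text
t 16.85 pos [0.4996 0.289  0.0389] F [-3.79  0.59  5.14] w 0.0496
x [ 0.  0. -1.] z [0.15  0.989 0.   ] q [ 0.4   0.57 -0.36  0.65  0.    0.55]
[-6.43014449 28.88139606]
```

Request:
{"method": "apply_moves", "body": {
  "commands": "0 -0.001 -0.0003 0 0 0 0.4; 0 -0.002 -0.0003 0 0 0 0.4"
}}

```text
time_s: 17.1
tool_pos: [0.5015, 0.2884, 0.0389]
orientation: [-0.461, 0.536, 0.461, 0.536]
ft_force: [-1.6, -0.0, 1.8]
width: 0.0495
```

Run:
```python
from h import *
st(); print(tobed(env.observe()["tool_pos"]))
```

```text
t 17.1 pos [0.5015 0.2884 0.0389] F [-1.62 -0.    1.82] w 0.0495
x [-0.  0. -1.] z [0.15  0.989 0.   ] q [ 0.39  0.57 -0.35  0.65  0.    0.54]
[-4.41192947 28.57969951]
```

Request:
{"method": "apply_moves", "body": {
  "commands": "0 -0.001 0 0 0 0 0.4; 0 -0.002 0 0 0 0 0.4"
}}

```text
time_s: 17.35
tool_pos: [0.5019, 0.2884, 0.0389]
orientation: [-0.46, 0.537, 0.462, 0.536]
ft_force: [-8.0, 1.6, 8.0]
width: 0.0496
```

Run:
```python
from h import *
st(); print(tobed(env.observe()["tool_pos"]))
im=optics.capture("side");crop("pics/m_side.png",im,210,150,330,230,6)
```

```text
t 17.35 pos [0.5019 0.2884 0.0389] F [-7.98  1.61  7.96] w 0.0496
x [-0.003  0.001 -1.   ] z [0.15  0.989 0.001] q [ 0.39  0.57 -0.35  0.65  0.    0.54]
[-4.01276357 28.59297552]
```

View pics/m_side.png

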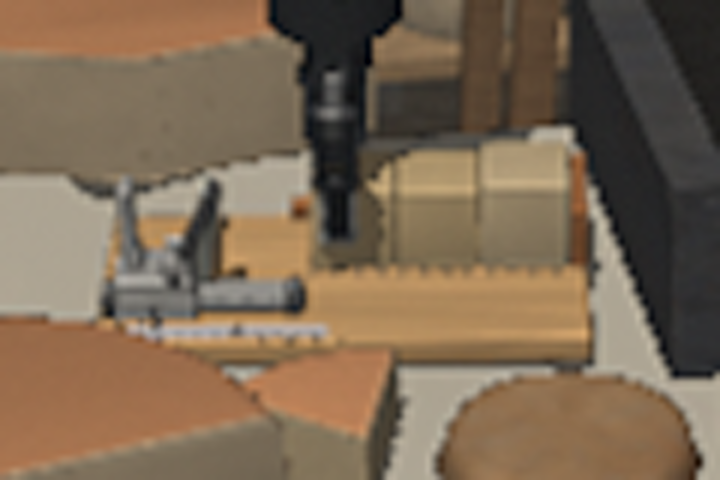

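Run:
```python
from h import *
R=down(np.radians(171.34))
print(cmd(bed(-91,-35.5,.19),R))
```

```text
-0.1508 0.0875 -0.0639 -90.0 0.2 -0.1
```

Request:
{"method": "apply_moves", "body": {
  "commands": "0 0 0 0 0 0 0.4; 0 0 0 0 0 0 0.68; 0 0 0 0 0 0 0.68; -0.03 0 0 0 0 0 0.68; -0.08 0 0 0 0 0 0.7; -0.14 0.01 0 -10 0 0 0.87; -0.15 0.04 -0.03 -20 0 0 0.87; -0.15 0.087 -0.064 -30 0 0 0.87; -0.15 0.087 -0.064 -40 0 0 0.87; -0.15 0.087 -0.064 -50 0 0 0.87; -0.15 0.087 -0.064 -60 0 0 0.87; -0.15 0.087 -0.064 -70 0 0 0.87; -0.15 0.087 -0.064 -80 0 0 0.87; -0.15 0.087 -0.064 -90 0 0 0.87; -0.15 0.087 -0.064 -90 0 0 0.87; -0.15 0.087 -0.064 -90 0 0 0.87"
}}

```text
time_s: 19.4
tool_pos: [0.4069, 0.2379, 0.1892]
orientation: [-0.704, 0.054, 0.706, 0.054]
ft_force: [0.7, -0.5, 0.0]
width: 0.0743
```

Run:
```python
from h import *
import pickle
st(); print(tobed(env.observe()["tool_pos"]))
c=optics.calibration("wrist"); im=optics.capture("wrist"); pickle.dump((c,im),open("w10.pkl","wb"))
cv2.imwrite("pics/n_wrist.png",im[:,:,::-1])
im=optics.capture("top");crop("pics/n_top.png",im,155,155,245,285,5)
im=optics.capture("side");crop("pics/n_side.png",im,210,150,330,230,6)
R=down(np.radians(171.34))
print(cmd(bed(-91,-35.5,.056),R))
```

```text
t 19.4 pos [0.4069 0.2379 0.1892] F [ 0.67 -0.45  0.05] w 0.0743
x [-0.003  0.001 -1.   ] z [-0.988  0.152  0.003] q [ 0.37  0.22 -0.45  0.9   0.   -1.05]
[-90.31535327 -35.59514357]
0.1332 0.0000 0.0002 -0.0 0.2 0.0
```

View pics/n_wrist.png

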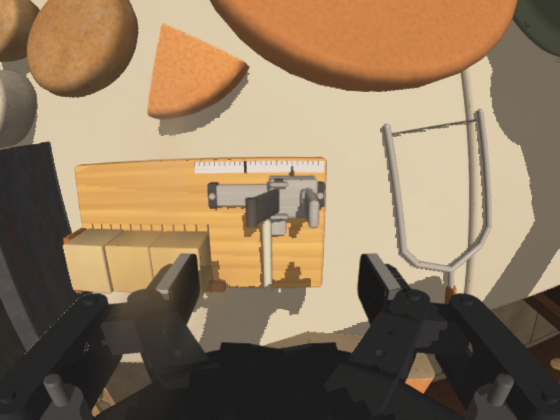

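View pics/n_side.png

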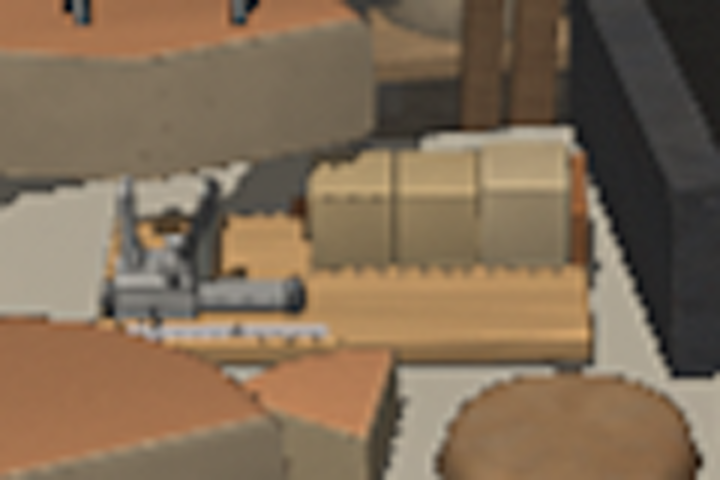

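View pics/n_top.png

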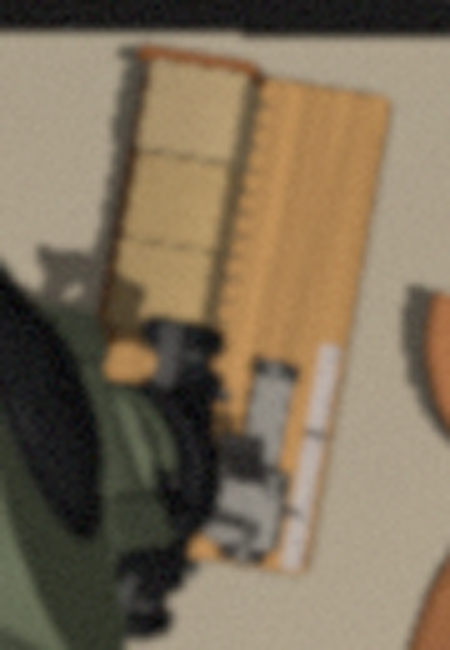

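Run:
```python
from h import *
import pickle
c,im=pickle.load(open("w10.pkl","rb"))
crop("pics/n_clamp.png",im,200,145,340,245,5)
for n,X in [("post top",bed(-116,-36,.102)),("postnear",bed(-120,-36,.102)),("lever tip",bed(-68,-36,.091)),("mark",bed(-58,-60,.0225)),("pointer home",bed(-103,-60,.024))]:
    u=proj(c,"wrist",X); print(n,u.round(1), ((u-[200,145])*5).round())
```

```text
post top [313.4 214.6] [567. 348.]
postnear [318.8 214.6] [594. 348.]
lever tip [249.4 210.8] [247. 329.]
mark [244.5 167.8] [222. 114.]
pointer home [291.5 167.8] [458. 114.]
```

View pics/n_clamp.png

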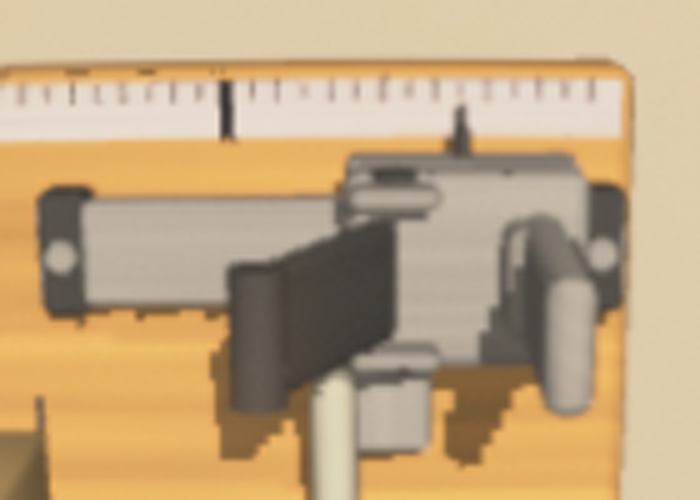

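Request:
{"method": "apply_moves", "body": {
  "commands": "0.05 0 0 0 0.2 0 0.87; 0.10 0 0 0 0.2 0 0.87; 0.125 0 0 0 0.2 0 0.87; 0.133 0 0 0 0.2 0 0.8; 0.133 0 0 0 0.2 0 0.8; 0.133 0 0 0 0.2 0 0.8"
}}

```text
time_s: 20.3
tool_pos: [0.4076, 0.2385, 0.0574]
orientation: [0.706, -0.053, -0.704, -0.054]
ft_force: [0.5, -0.8, 0.0]
width: 0.0682
```

Run:
```python
from h import *
import pickle
st(); print(tobed(env.observe()["tool_pos"]))
c=optics.calibration("wrist"); im=optics.capture("wrist"); pickle.dump((c,im),open("w11.pkl","wb"))
cv2.imwrite("pics/o_wrist.png",im[:,:,::-1])
R=down(np.radians(171.34))
print(cmd(bed(-44,-35.5,.056),R))
```

```text
t 20.3 pos [0.4076 0.2385 0.0574] F [ 0.46 -0.85  0.  ] w 0.0682
x [ 0.003  0.001 -1.   ] z [-0.989  0.151 -0.002] q [ 0.37  0.39 -0.62  0.56  0.   -1.05]
[-89.78109534 -34.89551024]
0.0015 0.0006 -0.0458 -0.0 -0.1 0.1
```

View pics/o_wrist.png

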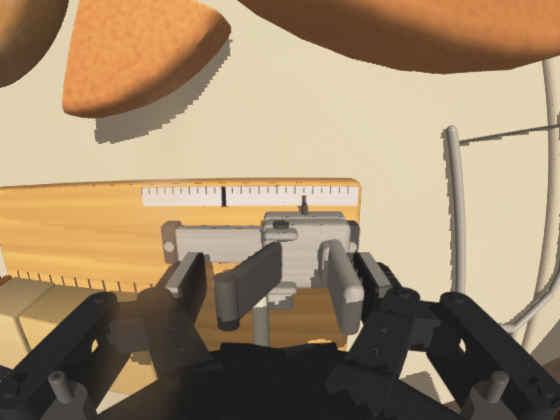

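Request:
{"method": "apply_moves", "body": {
  "commands": "0.0015 0.0006 -0.004 0 -0.1 0.1 0.8; 0.0015 0.0006 -0.010 0 -0.1 0.1 0.8; 0.0015 0.0006 -0.017 0 -0.1 0.1 0.8; 0.0015 0.0006 -0.024 0 -0.1 0.1 0.8; 0.0015 0.0006 -0.031 0 -0.1 0.1 0.8; 0.0015 0.0006 -0.037 0 -0.1 0.1 0.8; 0.0015 0.0006 -0.042 0 -0.1 0.1 0.8; 0.0015 0.0006 -0.045 0 -0.1 0.1 0.8; 0.0015 0.0006 -0.046 0 -0.1 0.1 0.8; 0.0015 0.0006 -0.046 0 -0.1 0.1 0.8"
}}

```text
time_s: 21.6
tool_pos: [0.453, 0.231, 0.0559]
orientation: [0.705, -0.054, -0.705, -0.054]
ft_force: [-2.8, 2.7, -0.7]
width: 0.0686
```

```bash
cat > look.py <<'E'
from h import *
import pickle,sys
n=sys.argv[1]
st(); print(tobed(env.observe()["tool_pos"]))
c=optics.calibration("wrist"); im=optics.capture("wrist"); pickle.dump((c,im),open(n+".pkl","wb"))
cv2.imwrite(f"pics/{n}_wrist.png",im[:,:,::-1])
m=proj(c,"wrist",bed(-58,-60,.0225)); print("mark pred",m, "px/mm", (proj(c,"wrist",bed(-57,-60,.0235))-proj(c,"wrist",bed(-58,-60,.0235))))
x,y=int(m[0]),int(m[1]); x0=max(0,x-65);y0=max(0,y-45)
crop(f"pics/{n}_mark.png",im,x0,y0,x0+130,y0+90,6); print("crop origin",x0,y0)
E
python3 look.py p
```

```text
t 21.6 pos [0.453  0.231  0.0559] F [-2.78  2.72 -0.68] w 0.0686
x [ 0.001  0.    -1.   ] z [-0.989  0.151 -0.001] q [ 0.33  0.44 -0.53  0.6  -0.   -1.09]
[-43.75756361 -35.46865337]
mark pred [304.80828806 199.64709084] px/mm [-1.80115008 -0.00201737]
crop origin 239 154
```

View pics/p_wrist.png

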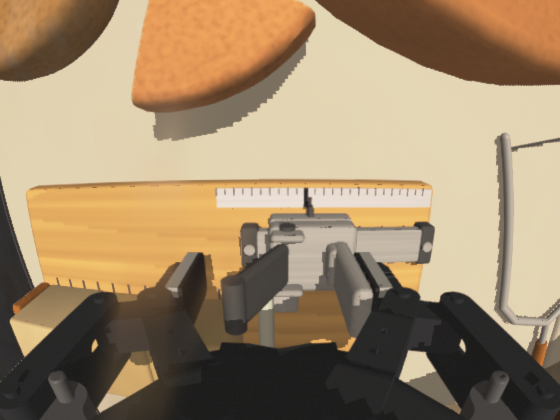

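View pics/p_mark.png

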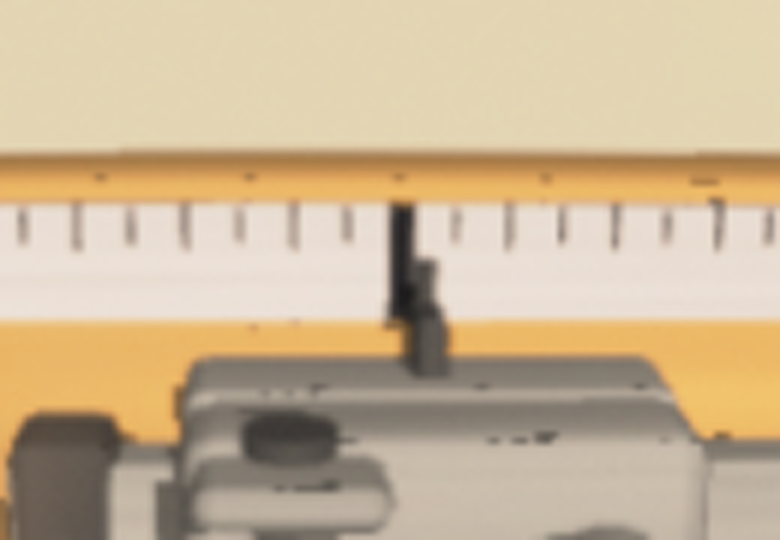

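Request:
{"method": "apply_moves", "body": {
  "commands": "0 0 -0.001 0 0 0 0.8; 0 0 -0.0021 0 0 0 0.8; 0 0 -0.0021 0 0 0 0.8; 0 0 -0.001 0 0 0 0.775; 0 0 0 0 0 0 0.75; 0 0 0.001 0 0 0 0.725; 0 0 0.0022 0 0 0 0.7; 0 0 0.0032 0 0 0 0.675; 0 0 0.0043 0 0 0 0.65; 0 0 0.0043 0 0 0 0.65; 0 0 0.0043 0 0 0 0.65",
  "force": 40
}}

```text
time_s: 23.02
tool_pos: [0.4486, 0.2316, 0.0559]
orientation: [0.705, -0.054, -0.705, -0.053]
ft_force: [-2.9, -0.3, 2.9]
width: 0.0554
```

```bash
python3 look.py q
```

```text
t 23.025 pos [0.4486 0.2316 0.0559] F [-2.95 -0.26  2.86] w 0.0554
x [ 0.001 -0.    -1.   ] z [-0.989  0.151 -0.001] q [ 0.33  0.44 -0.54  0.59 -0.   -1.09]
[-48.18875174 -35.60232415]
mark pred [296.83515889 199.85714994] px/mm [-1.80682051e+00 -1.12496740e-03]
crop origin 231 154
```

View pics/q_wrist.png

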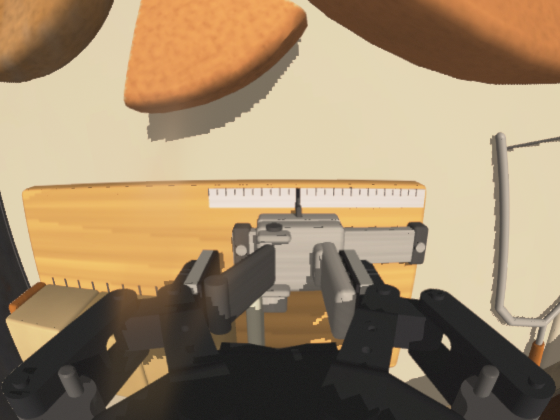

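View pics/q_mark.png

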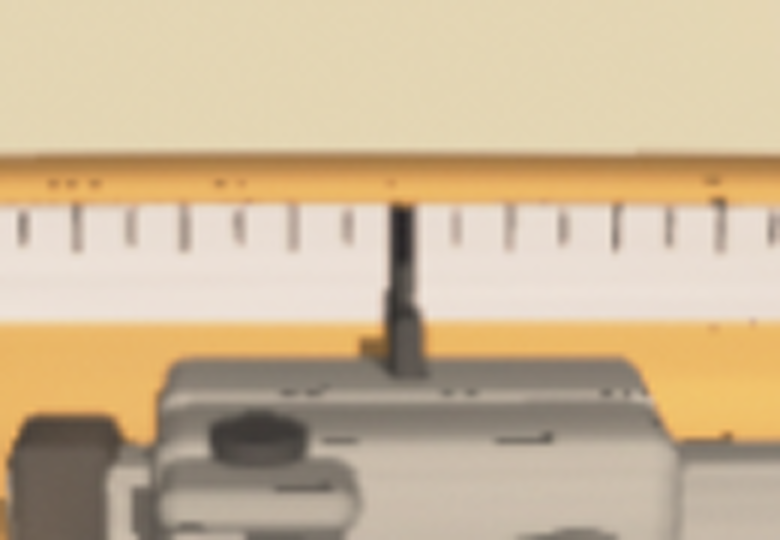

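Request:
{"method": "apply_moves", "body": {
  "commands": "0 0 0.001 0 0 0 0.625; 0 0 0.0021 0 0 0 0.6; 0 0 0.0031 0 0 0 0.575; 0 0 0.0042 0 0 0 0.55; 0 0 0.0053 0 0 0 0.525; 0 0 0.0064 0 0 0 0.5; 0 0 0.0064 0 0 0 0.5; 0 0 0.0064 0 0 0 0.5",
  "force": 40
}}

```text
time_s: 24.08
tool_pos: [0.441, 0.233, 0.056]
orientation: [-0.705, 0.053, 0.706, 0.054]
ft_force: [-6.5, 1.0, 7.4]
width: 0.0427
```

```bash
python3 look.py r
```

```text
t 24.075 pos [0.441 0.233 0.056] F [-6.52  0.97  7.39] w 0.0427
x [-0.002  0.001 -1.   ] z [-0.989  0.15   0.002] q [ 0.34  0.43 -0.55  0.59  0.   -1.08]
[-55.93103837 -35.30493557]
mark pred [282.77700485 199.26650932] px/mm [-1.81150871e+00  4.25629830e-04]
crop origin 217 154
```

View pics/r_mark.png

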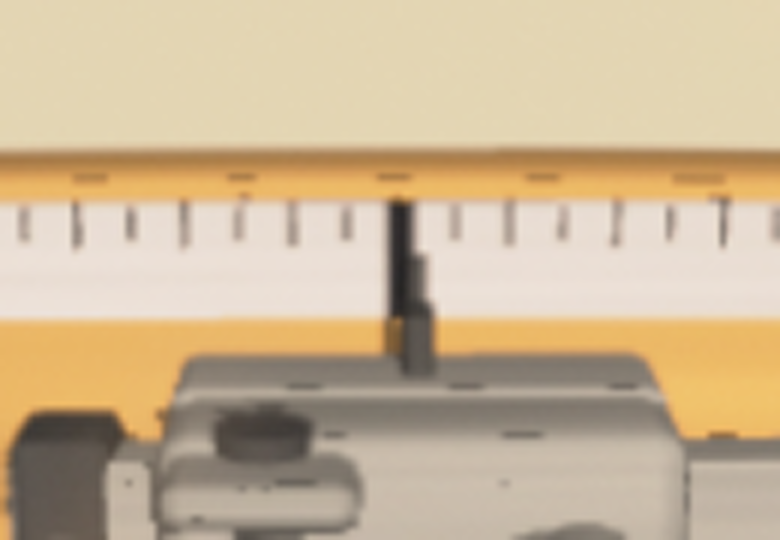

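Request:
{"method": "apply_moves", "body": {
  "commands": "0 0 -0.0015 0 0 0 0.5; 0 0 -0.0025 0 0 0 0.5; 0 0 -0.0025 0 0 0 0.5",
  "force": 40
}}

```text
time_s: 24.5
tool_pos: [0.4409, 0.233, 0.0558]
orientation: [-0.703, 0.052, 0.707, 0.054]
ft_force: [-9.5, 0.7, 7.7]
width: 0.043
```

```bash
python3 look.py s
```

```text
t 24.5 pos [0.4409 0.233  0.0558] F [-9.48  0.67  7.7 ] w 0.043
x [-0.006  0.002 -1.   ] z [-0.989  0.15   0.006] q [ 0.34  0.43 -0.55  0.6   0.   -1.08]
[-55.97750568 -35.28567315]
mark pred [282.45586799 199.26464206] px/mm [-1.81370632e+00  1.25585169e-03]
crop origin 217 154
```

View pics/s_mark.png

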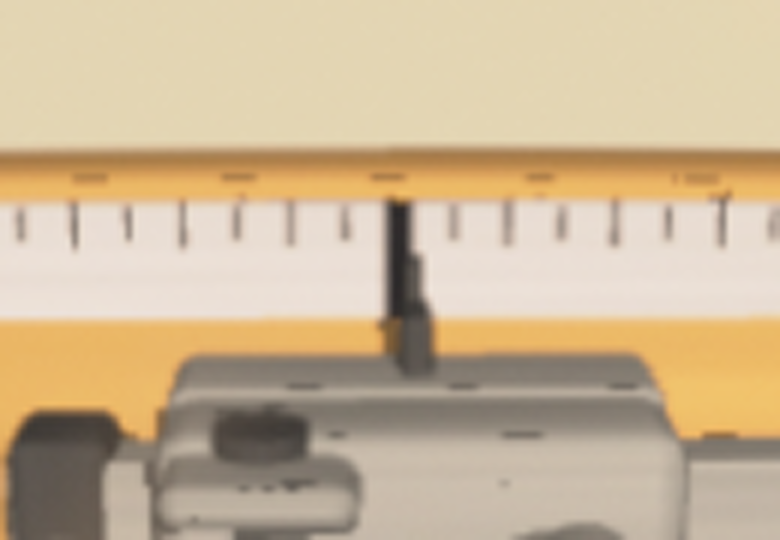

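Request:
{"method": "apply_moves", "body": {
  "commands": "0 0 -0.003 0 0 0 0.5; 0 0 -0.0045 0 0 0 0.49; 0 0 -0.0045 0 0 0 0.48; 0 0 -0.0045 0 0 0 0.48",
  "force": 40
}}

```text
time_s: 25.05
tool_pos: [0.4405, 0.2332, 0.0556]
orientation: [-0.7, 0.051, 0.71, 0.054]
ft_force: [-14.9, 2.5, 13.4]
width: 0.0413
```

```bash
python3 look.py t
```

```text
t 25.05 pos [0.4405 0.2332 0.0556] F [-14.91   2.5   13.43] w 0.0413
x [-0.015  0.005 -1.   ] z [-0.989  0.148  0.015] q [ 0.33  0.44 -0.54  0.6   0.01 -1.09]
[-56.46056377 -35.23362168]
mark pred [281.11178361 199.25626605] px/mm [-1.81666632  0.0027642 ]
crop origin 216 154
```

View pics/t_mark.png

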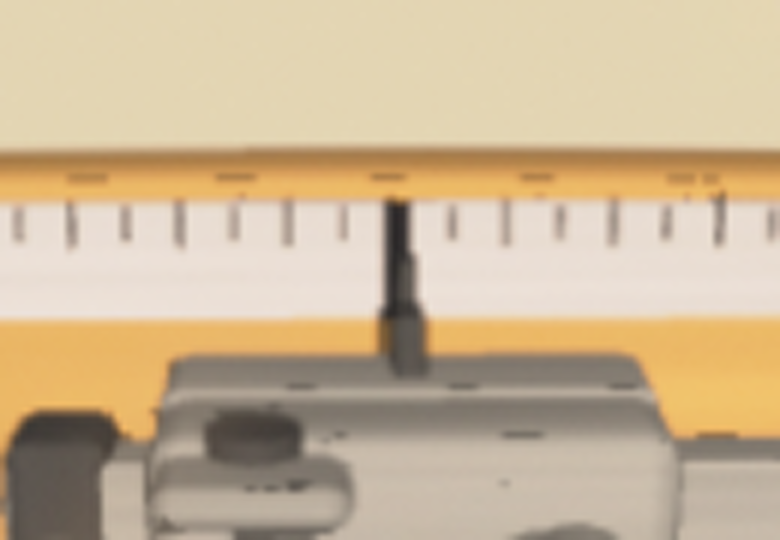

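Request:
{"method": "apply_moves", "body": {
  "commands": "0 0 -0.005 0 0.9 0 0.475; 0 0 -0.005 0 0.9 0 0.465; 0 0 -0.0045 0 0.9 0 0.455; 0 0 -0.0045 0 0.9 0 0.445; 0 0 -0.0045 0 0.9 0 0.445",
  "force": 40
}}

```text
time_s: 25.72
tool_pos: [0.4391, 0.2334, 0.0554]
orientation: [-0.702, 0.05, 0.709, 0.054]
ft_force: [-18.4, 2.5, 18.8]
width: 0.0387
```

```bash
python3 look.py u
```

```text
t 25.725 pos [0.4391 0.2334 0.0554] F [-18.4    2.51  18.8 ] w 0.0387
x [-0.009  0.005 -1.   ] z [-0.989  0.147  0.01 ] q [ 0.34  0.43 -0.55  0.6   0.01 -1.09]
[-57.79911817 -35.21467163]
mark pred [279.1329702  199.23448843] px/mm [-1.81912173 -0.00218195]
crop origin 214 154
```

View pics/u_mark.png

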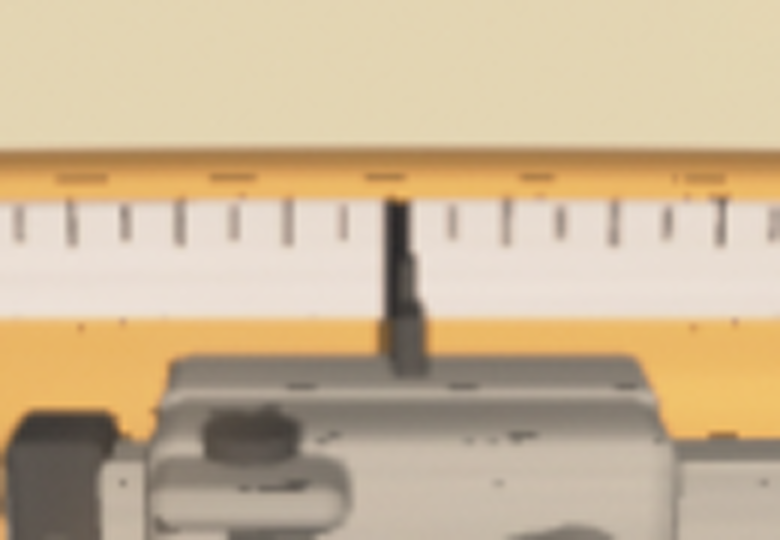

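Request:
{"method": "apply_moves", "body": {
  "commands": "-0.0005 0 -0.0065 0 0.6 0 0.435; -0.001 0 -0.0065 0 0.6 0 0.42; -0.0015 0 -0.006 0 0.6 0 0.405; -0.0015 0 -0.006 0 0.6 0 0.39; -0.0015 0 -0.006 0 0.6 0 0.38; -0.0015 0 -0.006 0 0.6 0 0.37",
  "force": 40
}}

```text
time_s: 26.52
tool_pos: [0.4383, 0.2335, 0.0561]
orientation: [-0.701, 0.049, 0.709, 0.053]
ft_force: [-20.4, 4.5, 13.4]
width: 0.0329
```

```bash
python3 look.py v
```

```text
t 26.525 pos [0.4383 0.2335 0.0561] F [-20.38   4.5   13.37] w 0.0329
x [-0.01   0.007 -1.   ] z [-0.989  0.145  0.011] q [ 0.33  0.43 -0.55  0.6   0.01 -1.09]
[-58.60466327 -35.17746065]
mark pred [277.62036494 198.8199198 ] px/mm [-1.81278082 -0.00466909]
crop origin 212 153
```

View pics/v_mark.png

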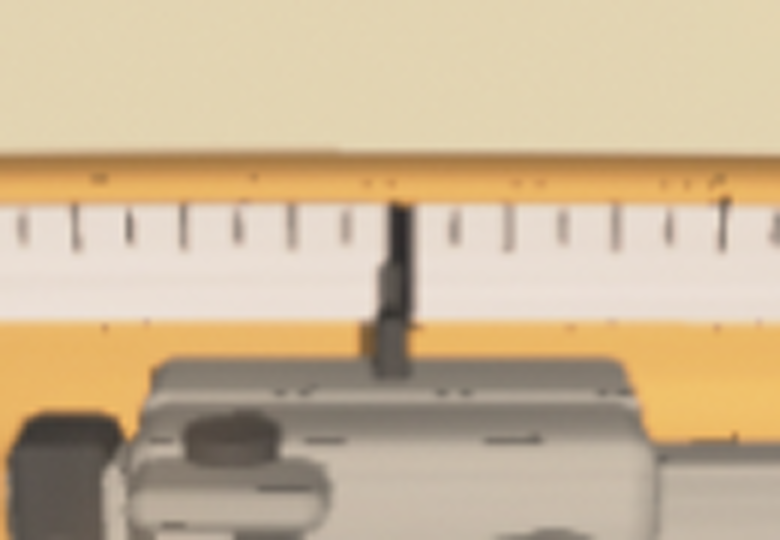

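View pics/v_wrist.png

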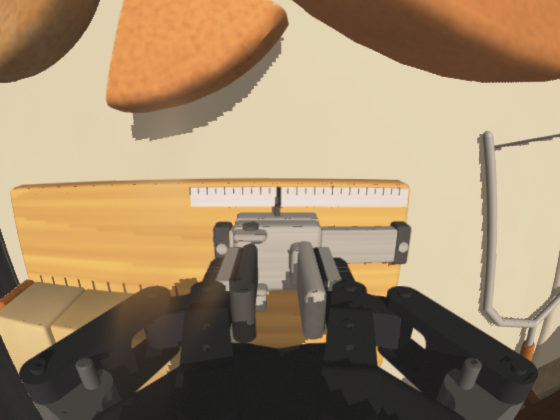

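Request:
{"method": "apply_moves", "body": {
  "commands": "-0.0005 0 -0.003 0 0.5 0 0.35; -0.0005 0 -0.001 0 0.3 0 0.33; -0.0005 0 0.0005 0 0.3 0 0.33; -0.0005 0 0.0015 0 0.3 0 0.33",
  "force": 40
}}

```text
time_s: 27.08
tool_pos: [0.4378, 0.2337, 0.0563]
orientation: [-0.704, 0.05, 0.707, 0.053]
ft_force: [2.1, 0.8, -8.0]
width: 0.0326
```

```bash
python3 look.py w
```

```text
t 27.075 pos [0.4378 0.2337 0.0563] F [ 2.06  0.78 -8.  ] w 0.0326
x [-0.004  0.005 -1.   ] z [-0.989  0.145  0.004] q [ 0.34  0.43 -0.56  0.59  0.01 -1.09]
[-59.20346057 -35.14416724]
mark pred [276.97940102 198.68321127] px/mm [-1.81097084 -0.00700401]
crop origin 211 153
```

View pics/w_mark.png

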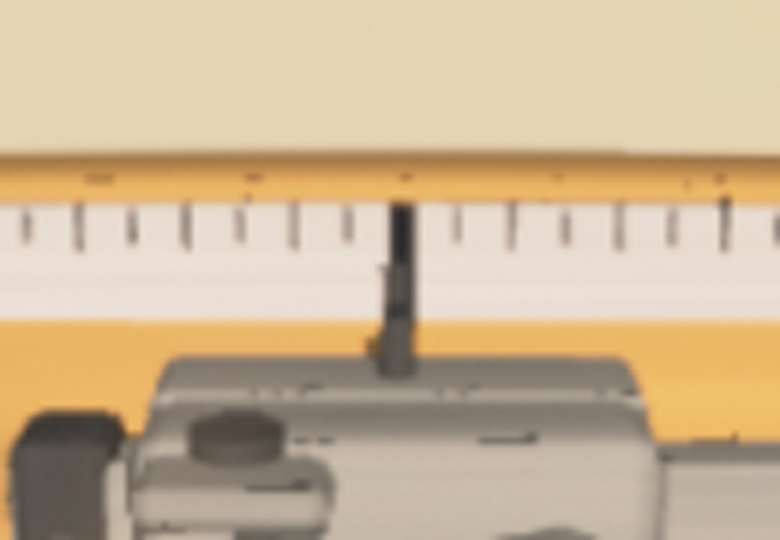

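Request:
{"method": "apply_moves", "body": {
  "commands": "0 0 0.0005 0 0 0 0.33; 0 0 0.0005 0 0 0 0.33; 0 0 0.0005 0 0 0 0.33; 0 0 0.0005 0 0 0 0.33",
  "force": 40
}}

```text
time_s: 27.62
tool_pos: [0.4378, 0.2337, 0.0563]
orientation: [-0.704, 0.05, 0.706, 0.053]
ft_force: [2.2, 0.1, -6.6]
width: 0.0325
```

```bash
python3 look.py x
python3 - <<'E'
from h import *
im=optics.capture("side");crop("pics/x_side.png",im,210,140,330,230,6)
im=optics.capture("top");crop("pics/x_top.png",im,155,155,245,285,4)
im=optics.capture("wrist");crop("pics/x_lev.png",im,190,170,370,350,4)
st()
E
```

```text
t 27.625 pos [0.4378 0.2337 0.0563] F [ 2.2   0.09 -6.64] w 0.0325
x [-0.003  0.005 -1.   ] z [-0.989  0.146  0.004] q [ 0.34  0.43 -0.56  0.59  0.01 -1.09]
[-59.17304907 -35.15121212]
mark pred [276.98779968 198.67973758] px/mm [-1.81099798 -0.00690165]
crop origin 211 153
t 27.825 pos [0.4377 0.2337 0.0563] F [ 2.28 -0.34 -8.52] w 0.0321
x [-0.003  0.005 -1.   ] z [-0.989  0.146  0.004] q [ 0.34  0.43 -0.56  0.59  0.01 -1.09]
```

View pics/x_mark.png

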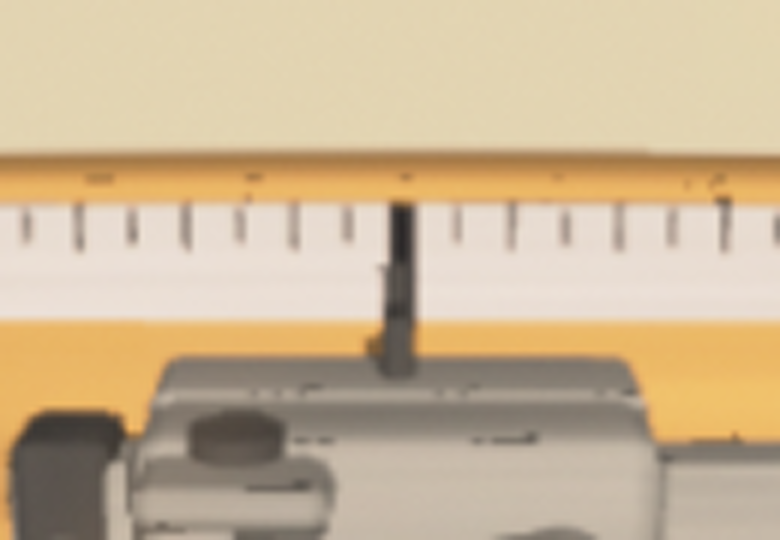

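View pics/x_side.png

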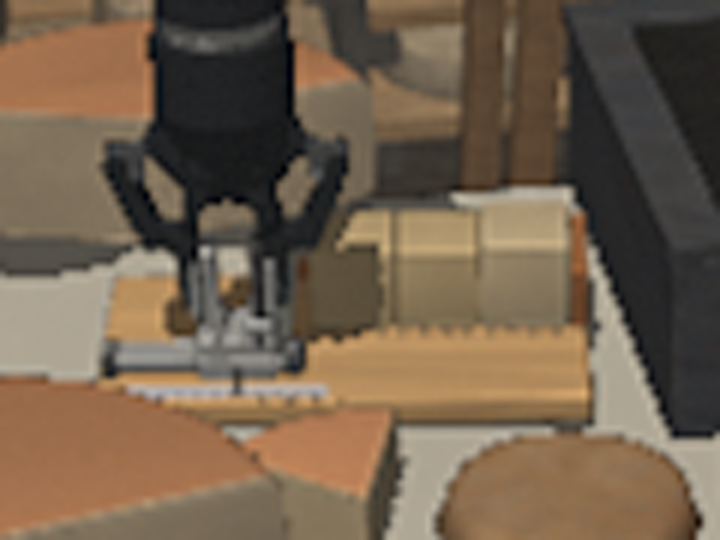

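View pics/x_lev.png

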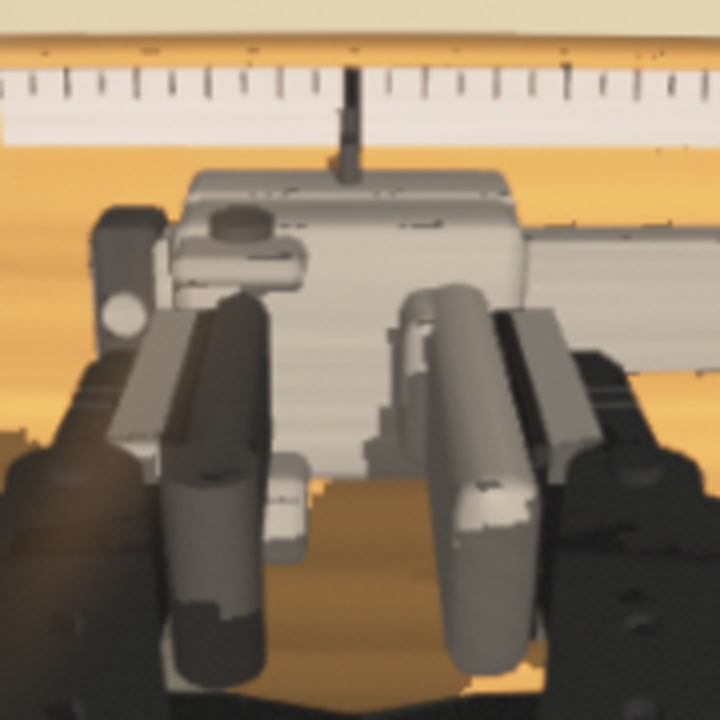

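View pics/x_top.png

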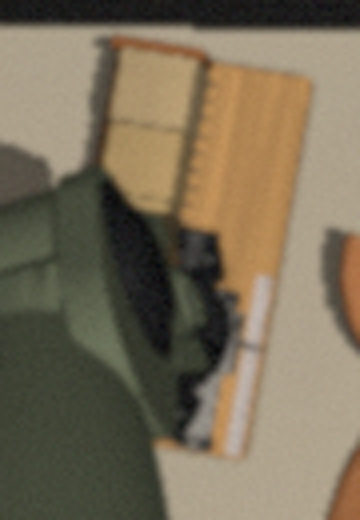

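```bash
python3 look.py y >/dev/null
python3 - <<'E'
from h import *
import pickle
c,im=pickle.load(open("y.pkl","rb"))
H=-70.6
for n,x,z,y in [("post near edge",H-4,.102,-25),("post far",H+4,.102,-25),("lever far shut",H-4+34,.093,-47),("lever near shut",H-4+25,.093,-47),("lever far .45",H-4+34+2.4,.093,-47),("postnear -47",H-4,.098,-47),("postfar",H+4,.098,-47),("lever far bottom z.06",H+30,.06,-47)]:
    u=proj(c,"wrist",bed(x,y,z)); print(n,((u-[190,170])*4).round())
crop("pics/y_lev.png",im,190,170,370,350,4)
st()
E
```

```text
post near edge [525. 685.]
post far [440. 687.]
lever far shut [156. 433.]
lever near shut [254. 435.]
lever far .45 [130. 433.]
postnear -47 [536. 461.]
postfar [446. 462.]
lever far bottom z.06 [195. 301.]
t 27.875 pos [0.4377 0.2337 0.0563] F [ 3.18  0.06 -8.19] w 0.0328
x [-0.003  0.005 -1.   ] z [-0.989  0.146  0.004] q [ 0.34  0.43 -0.56  0.59  0.01 -1.09]
```

View pics/y_lev.png

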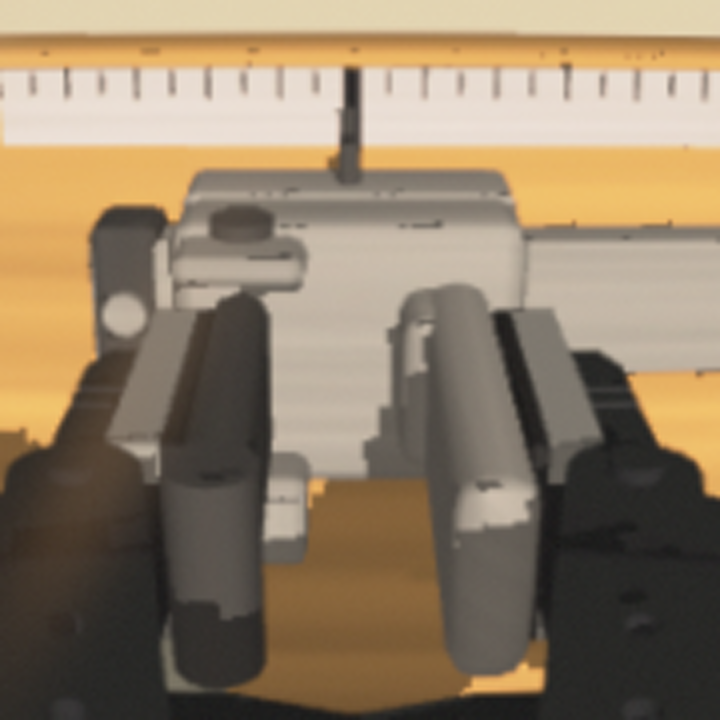

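Run:
```python
from station import env
print(env.close_job())
```

```text
the job is handed in; nothing more can be done
None
```

I finished the job and handed it in at about 27.9 s of the 72 s. No verdict was reported.

**Blocks:** Both loose blocks are in the lane behind the first, each pushed up until it touched the one ahead (8–10 N). Pictures taken after placing showed all three square and in one row. In the last pictures the arm and its shadow partly hid the third block, but nothing looked moved. I believe both stand with their 48 mm side along the lane. That leaves the fence about 11 mm short of the last block by calculation, so it should not touch the cheese.

**Clamp head:** I pushed the head to the long mark with the lever open, then squeezed the lever shut in stages.
- **Drift during closing:** At about half closure the head slipped back about 1.5 mm. I pushed it forward with up to about 20 N at the wrist, and it overshot to 0.9 mm past the mark before I eased off.
- **Final position:** The pointer stood about 0.5 mm past the mark and stayed there for the last 0.8 s.

**Cam lever:** In the wrist picture the lever is upright and parallel to the post. It may be about 0.02 rad past shut.

**Final grip:** The gripper still pinches lever and post, set to 40 N, with an opening of 32–33 mm. The expected opening at shut is 34 mm. I put the difference down to the width reading and that slight over-closing, and did not check it further.

**Other things:** I saw no contact with the tongs, the pink cheese or anything else. The highest wrist force in any reading I took was about 28 N.

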